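# Reload the cassette docks and clear the bench

### The arm

A 6-joint arm with a two-finger parallel gripper is mounted at the origin on the work surface. World frame = base frame: x ahead of the robot, y to its left, z up, the work surface at z = 0. Lengths are in m, angles in rad, forces in N, time in s.
With the tool pointing down it reaches from about 0.25 to 0.775 m from the base axis. Payload 4 kg.
Tool frame: the origin (TCP) lies on the centre line of the jaws, within the pads' length; the fingertips stand robot.tips_ahead ahead of it and the grasp point (between the pads) lies 8 mm behind it (robot.tips_ahead is the distance from the TCP to the fingertips, in m); z points along the fingers, y is the line along which they close (so a half turn about z gives the same grasp; the last joint's range is limited). The gripper opens to 94 mm and grips with 3 to 60 N. Pads are 16 mm wide; open, the fingers measure 119 mm over their backs; the gripper's body (75 mm by 177 mm) begins 78 mm behind the grasp point.
Start: joints at [-1.34, 0.087, 1.371, -0, 1.684, -0.103], TCP at [0.18, -0.52, 0.217] pointing down, gripper open.
Joint ranges: [-3.1, 3.1], [-0.76, 2.03], [0.27, 2.55], [-1.08, 4.22], [0.17, 2.65], [-2.57, 2.57]. Speed limits (rad/s): [2.79, 2.79, 3.14, 3.14, 3.14, 3.14].

### API

Orientations are given as [roll, pitch, yaw] about the fixed x, y, z axes, in that order (R = Rz(yaw) Ry(pitch) Rx(roll)).
In Python, from bench import robot, snapshot, close_job, spotter gives the robot as it stands. The module is installed in compiled form; this text tells all that it offers.
- The arm moves only by the tool servo_tool, never from a script. Its argument "commands" is one flat list of numbers, 7 for each row, row after row: the shift along the tool's x, y, z in m, then the turn, a rotation vector about the tool's x, y, z in degrees, then the finger opening in m, from 0 to 0.094. In form: [x, y, z, ax, ay, az, grip, x, y, z, ax, ay, az, grip, ...]. A call has 1 to 10 rows; each row is the pose to reach, as a shift and turn from the pose commanded when the call began, along the tool's axes at that moment; what a row does not reach only later rows make up. A row lasts 1/8 s, in which the tool goes at most 62.5 mm and 10.7 degrees, less where a joint would pass 70% of its speed; a pose out of reach is approached as far as the arm can. A call with a gripper value outside its range is refused whole. The fingers move at their own pace and stop on an object; the grip force is fixed at half the most. Time passes only in rows, so rows that repeat a pose let the fingers close. It gives the time, the measured TCP pose, the force, the opening and the grip force at its end, in the units of the state.
- robot.get_obs(): the state, without advancing time (a new reading comes with each control period).
- snapshot(name): name is "scene" or "side" or "wrist"; returns a dict with "img" (420x560x3 uint8, blue, green, red), "camera_matrix" (3x3 intrinsics, pixels), "k1" (the pictures are not rectified: a ray, as slopes to the right and down, at radius r is drawn at 1 + k1 r^2 times it, then the intrinsics apply), "extrinsics" (4x4, takes a point from camera to world coordinates); the wrist camera has in their place "hand_eye" (4x4, takes a point from camera to tool coordinates, whose origin is the TCP and whose axes are the flange's). Camera axes: x right, y down, z forward; pixel columns grow to the right and rows downward; lengths in m; the calibration is good to about 2 mm. A picture is of the moment at which its call begins: read the wrist's pose just before it. There is no depth.
- close_job(): hands the job in; it is judged then, once.
Trained networks look in a picture, given as the dict that the camera call returned (one of the last four; its "shot" number tells which), for a name from the list of things; names that differ only in an ending like _2 or _b are one class to them, and where a whole thing is asked for, a point or a joint stands for the part that bears it (a point fixed in the world has none). Each returns a list of dicts, best first, with "conf" (0 to 1); they miss things now and then, are a little off and sometimes report something else, mostly with a low value. They report only what shows in the picture. A call takes as long as a camera call. They do not tell look-alikes from the thing itself.
- spotter.trace(name, picture): "region" (420x560 bool, what is visible of it) and "box" ([left, top, width, height] in pixels, round what is visible of it).
The state is a dict: "time": time; "joint_positions": joint angles; "qvel": joint speeds; "joint_torque": joint torques, N m; "tool_pos": TCP position; "ee_rot": TCP orientation; "wrist_force": force on the tool from outside, world axes, zero at the start; "wrist_torque": the same for the moment, N m; "width": finger opening in m; "finger_force": force on a finger pad.
Only numpy, scipy, OpenCV 4.12 (cv2) and the standard library are available. Lean on these libraries where they do the work, as an engineer would, in place of code of your own. Each camera call takes 0.05 s, during which the arm holds its last target. There are 200 camera calls.

### The job

Hang the blue basket by its handle bar across both prongs of the steel bracket, take every used grey cassette out of the docks and lay it flat in the aluminium tray, and slide each fresh coloured cassette fully home into the dock of its own colour. Only when all of that is done, push the red start lever fully over, away from the robot. Leave the other bottles, jars and boxes where they stand.

Things in the scene. Friction and masses are not known exactly. Their poses are not given: they have to be found in the camera images.
- cassette_blue: blue cassette: slab 100 (x) x 60 (y) x 8 (z) mm, upright white grip fin on top (26 long in x, 12 thick in y, top 46 mm above the underside) centred at x = -35 mm. Origin: centre of the underside; +x points to the nose, the end without fin, which enters a dock first. 0.14 kg. Fresh; may be absent
- cassette_yellow: yellow cassette: slab 100 (x) x 60 (y) x 8 (z) mm, upright white grip fin on top (26 long in x, 12 thick in y, top 46 mm above the underside) centred at x = -35 mm. Origin: centre of the underside; +x points to the nose, the end without fin, which enters a dock first. 0.14 kg. Fresh; may be absent
- cassette_red: red cassette: slab 100 (x) x 60 (y) x 8 (z) mm, upright white grip fin on top (26 long in x, 12 thick in y, top 46 mm above the underside) centred at x = -35 mm. Origin: centre of the underside; +x points to the nose, the end without fin, which enters a dock first. 0.14 kg. Fresh; may be absent
- used_1: grey cassette: slab 100 (x) x 60 (y) x 8 (z) mm, upright black grip fin on top (26 long in x, 12 thick in y, top 46 mm above the underside) centred at x = -35 mm. Origin: centre of the underside; +x points to the nose, the end without fin, which enters a dock first. 0.14 kg. Used, starts inside a dock; may be absent
- used_2: grey cassette: slab 100 (x) x 60 (y) x 8 (z) mm, upright black grip fin on top (26 long in x, 12 thick in y, top 46 mm above the underside) centred at x = -35 mm. Origin: centre of the underside; +x points to the nose, the end without fin, which enters a dock first. 0.14 kg. Used, starts inside a dock; may be absent
- used_3: grey cassette: slab 100 (x) x 60 (y) x 8 (z) mm, upright black grip fin on top (26 long in x, 12 thick in y, top 46 mm above the underside) centred at x = -35 mm. Origin: centre of the underside; +x points to the nose, the end without fin, which enters a dock first. 0.14 kg. Used, starts inside a dock; may be absent
- dock_blue_home (a point): home of a cassette's origin in the dock with blue top and front (fixed white housing 95 x 85 x 45 mm). x points into the dock. Slot: floor at this height (12 mm over the bench), 63 wide, 10.5 high, 65 mm deep; end stop 50 mm ahead (+x), front face 15 mm behind (-x), flared guides 15 mm farther out, up to 24 mm over the bench. A home cassette sticks out 35 mm
- dock_yellow_home (a point): home of a cassette's origin in the dock with yellow top and front (fixed white housing 95 x 85 x 45 mm). x points into the dock. Slot: floor at this height (12 mm over the bench), 63 wide, 10.5 high, 65 mm deep; end stop 50 mm ahead (+x), front face 15 mm behind (-x), flared guides 15 mm farther out, up to 24 mm over the bench. A home cassette sticks out 35 mm
- dock_red_home (a point): home of a cassette's origin in the dock with red top and front (fixed white housing 95 x 85 x 45 mm). x points into the dock. Slot: floor at this height (12 mm over the bench), 63 wide, 10.5 high, 65 mm deep; end stop 50 mm ahead (+x), front face 15 mm behind (-x), flared guides 15 mm farther out, up to 24 mm over the bench. A home cassette sticks out 35 mm
- tray: open aluminium return tray, fixed, outside 180 (x) x 180 (y) x 22 (z) mm, walls and floor 5 mm; origin: centre of its underside. Room for two cassettes side by side
- basket: blue wire basket 100 (x) x 130 (y) mm, sides 60 mm high, with a rigid upright bail handle in the plane x = 0. Origin: centre of the underside, z up. 0.28 kg
- basket_bar (a point): middle of the basket's straight handle bar, 130 mm above its underside; the bar runs along the basket's y, 12 x 12 mm in section, 114 mm clear between its two uprights, 64 mm clear between it and the basket's rim
- bracket_rest (a point): hanging place on the fixed steel bracket: midway between its two level prongs, at their upper side (165 mm high). Prongs: 10 mm thick, at y = -36 and +36 mm, from posts at x = +70 mm pointing to -x, ending at x = -45 mm in upturned tips 15 mm higher than the prongs. The bar hangs across both, its middle 6 mm above this point
- lever (a joint): start lever, rad: 0 leans towards the robot (off), 1.0 leans fully away, to +x (on); stays where it is left
- lever_tip (a point): tip of the 80 mm long red start lever
- jar: bystander, to be left alone: small glass jar with orange cap, 48 mm wide, 62 mm high; origin: centre of its underside
- beaker: bystander, to be left alone: glass beaker, 72 mm wide, 85 mm high; origin: centre of its underside
- reagent: bystander, to be left alone: amber bottle, 64 mm wide, 130 mm high; origin: centre of its underside
- weight: bystander, to be left alone: brass calibration weight, 48 mm wide, 72 mm high; origin: centre of its underside
- tip_box: bystander, to be left alone: green box 120 x 85 x 60 mm; origin: centre of its underside
- wash: bystander, to be left alone: white bottle with red cap, 56 mm wide, 120 mm high; origin: centre of its underside
Not all that is in view belongs to the job. What is shaped like the used_2 but purple is not meant.

How it is judged:
On the way, in this order (a step that is already met when the one before it is completed fails the run):
1. basket hung, used cassettes in the tray, fresh cassettes home in the docks of their colours, the lever still off (distance between cassette_blue and dock_blue_home below 0.006 m and angle between the x axis of cassette_blue and the x axis of dock_blue_home, either way round below 0.07 rad and distance between cassette_yellow and dock_yellow_home below 0.006 m and angle between the x axis of cassette_yellow and the x axis of dock_yellow_home, either way round below 0.07 rad and distance between cassette_red and dock_red_home below 0.006 m and angle between the x axis of cassette_red and the x axis of dock_red_home, either way round below 0.07 rad and x of used_1 in the frame of tray between -0.085 and 0.085 m and y of used_1 in the frame of tray between -0.09 and 0.09 m and z of each of used_1, used_2, used_3 in the frame of tray below 0.012 m and angle between each of used_1, used_2, used_3's own z axis and vertical below 0.12 rad and x of used_2 in the frame of tray between -0.085 and 0.085 m and y of used_2 in the frame of tray between -0.09 and 0.09 m and x of used_3 in the frame of tray between -0.085 and 0.085 m and y of used_3 in the frame of tray between -0.09 and 0.09 m and x of basket_bar in the frame of bracket_rest between -0.045 and 0.06 m and y of basket_bar in the frame of bracket_rest between -0.028 and 0.028 m and z of basket_bar in the frame of bracket_rest between -0.002 and 0.014 m and angle between basket's own z axis and vertical below 0.3 rad and value of joint lever below 0.5 rad), for 0.2 s.
2. the start lever is pushed over (value of joint lever above 0.85 rad), for 0.2 s.
At the end, for the whole second after the job is handed in: Fresh cassettes within 6 mm and 0.07 rad of home in the docks of their colours; used ones flat on the tray floor, middles inside it; basket bar across both prongs, basket within 0.3 rad of upright; lever above 0.85 rad; all at rest (distance between cassette_blue and dock_blue_home below 0.006 m and angle between the x axis of cassette_blue and the x axis of dock_blue_home, either way round below 0.07 rad and distance between cassette_yellow and dock_yellow_home below 0.006 m and angle between the x axis of cassette_yellow and the x axis of dock_yellow_home, either way round below 0.07 rad and distance between cassette_red and dock_red_home below 0.006 m and angle between the x axis of cassette_red and the x axis of dock_red_home, either way round below 0.07 rad and x of used_1 in the frame of tray between -0.085 and 0.085 m and y of used_1 in the frame of tray between -0.09 and 0.09 m and z of each of used_1, used_2, used_3 in the frame of tray below 0.012 m and angle between each of used_1, used_2, used_3's own z axis and vertical below 0.12 rad and x of used_2 in the frame of tray between -0.085 and 0.085 m and y of used_2 in the frame of tray between -0.09 and 0.09 m and x of used_3 in the frame of tray between -0.085 and 0.085 m and y of used_3 in the frame of tray between -0.09 and 0.09 m and x of basket_bar in the frame of bracket_rest between -0.045 and 0.06 m and y of basket_bar in the frame of bracket_rest between -0.028 and 0.028 m and z of basket_bar in the frame of bracket_rest between -0.002 and 0.014 m and angle between basket's own z axis and vertical below 0.3 rad and linear speed of basket below 0.03 m/s and linear speed of each of cassette_blue, cassette_yellow, cassette_red, used_1, used_2, used_3 below 0.02 m/s and value of joint lever above 0.85 rad); the robot touches nothing.
It fails at once if a bystander is pushed more than 40 mm or knocked over (distance of any of jar, beaker, reagent, weight, tip_box, wash from where it was at the start of the episode above 0.04 m or angle between any of jar, beaker, reagent, weight, tip_box, wash's own z axis and vertical above 0.6 rad).
Of used_1, used_2, used_3 only 1 to 2 are there at a start; the rules pass over those that are not, and their reading is None.
Of cassette_blue, cassette_yellow, cassette_red only 2 to 3 are there at a start; the rules pass over those that are not, and their reading is None.
At some moment in a run one of cassette_blue, cassette_yellow, cassette_red may be knocked a few centimetres aside while the robot is not near it.
Once in a run the grip may slacken for a moment while it holds something.
It also fails if it takes over 210 s, if anything falls off the work surface, if the arm or the gripper's body presses on something with over 40 N, if the wrist force passes 120 N, or if a joint passes its speed limit or range.

## Working session

There is one attempt and no reset: what is moved stays moved. The work goes in short steps, Python scripts to look and compute and a tool call to move; the robot and the scene stay as the last step left them, time stands still between calls to the robot, and variables do not carry over. Pictures are saved under pics/ and viewed, at most 14 in all, crops included, and the job is handed in when it is done.

Besides the shell and the picture viewer there is one more tool, called by a JSON object that holds its "name" and its "arguments". servo_tool: Moves the arm, as the interface text tells. Its arguments: {"type":"object","properties":{"commands":{"type":"array","items":{"type":"number"}}},"required":["commands"]}

```bash
mkdir -p pics; cat > h.py <<'E'
import numpy as np, cv2, json
from scipy.spatial.transform import Rotation as Rn
from bench import robot, snapshot, close_job, spotter
def tcp():
    o=robot.get_obs(); T=np.eye(4); T[:3,3]=o["tool_pos"]; T[:3,:3]=Rn.from_euler('xyz',o["ee_rot"]).as_matrix(); return T
def shot(name):
    T=tcp(); s=snapshot(name); s["T"]=np.array(s["extrinsics"]) if name!="wrist" else T@np.array(s["hand_eye"]); return s
def rays(s,uv):
    K=np.array(s["camera_matrix"]); uv=np.atleast_2d(np.float64(uv))
    p=cv2.undistortPoints(uv[:,None],K,np.array([s["k1"],0,0,0.]))[:,0]
    d=np.c_[p,np.ones(len(p))]@s["T"][:3,:3].T; return s["T"][:3,3],d
def onz(s,uv,z):
    c,d=rays(s,uv); return c+d*((z-c[2])/d[:,2])[:,None]
def proj(s,P):
    P=np.atleast_2d(P); Ti=np.linalg.inv(s["T"]); q=P@Ti[:3,:3].T+Ti[:3,3]
    return cv2.projectPoints(q,np.zeros(3),np.zeros(3),np.array(s["camera_matrix"]),np.array([s["k1"],0,0,0.]))[0][:,0]
E
python3 - <<'E'
from h import *
print(robot.get_obs(), robot.tips_ahead)
for n in ["scene","side","wrist"]:
    s=shot(n); cv2.imwrite(f"pics/{n}0.png",cv2.resize(s["img"],(784,588)))
    print(n,s["T"].round(3).tolist(),s["camera_matrix"],s["k1"])
    if n=="wrist": print(s["hand_eye"])
E
```

```text
{'time': 0.0, 'joint_positions': array([-1.34013396e+00,  8.79621571e-02,  1.37224086e+00, -1.38695084e-05,
        1.68361943e+00, -1.03067396e-01]), 'qvel': array([ 0.00117701,  0.00104543, -0.0009466 , -0.00098259,  0.0007411 ,
        0.00081561]), 'joint_torque': array([ 4.52129598e-05, -3.40181816e+01, -3.02424431e+01,  7.17412401e-02,
        3.31565284e-02, -1.76908347e-04]), 'tool_pos': array([ 0.18004939, -0.51913329,  0.21530706]), 'ee_rot': array([-3.13937328e+00, -2.15700456e-04,  3.33727981e-01]), 'wrist_force': array([ 0.40388275, -0.65335298, -0.16089792]), 'wrist_torque': array([ 0.03866155, -0.0498845 ,  0.03598657]), 'finger_force': 0.0, 'width': 0.09392198636178521} 0.011
scene [[-0.456, 0.578, -0.677, 1.368], [0.89, 0.278, -0.362, 0.406], [-0.021, -0.767, -0.641, 0.926], [0.0, 0.0, 0.0, 1.0]] [[488.20824494   0.         279.4576287 ]
 [  0.         488.20824494 207.86131961]
 [  0.           0.           1.        ]] -0.0700822871631789
side [[-0.72, -0.428, 0.546, -0.07], [-0.694, 0.421, -0.585, 0.579], [0.021, -0.8, -0.6, 0.767], [0.0, 0.0, 0.0, 1.0]] [[390.32429681   0.         285.77477367]
 [  0.         390.32429681 210.94238524]
 [  0.           0.           1.        ]] -0.07163737003777271
wrist [[0.327, -0.914, -0.239, 0.249], [-0.945, -0.317, -0.081, -0.495], [-0.002, 0.252, -0.968, 0.384], [0.0, 0.0, 0.0, 1.0]] [[341.91507359   0.         276.2342823 ]
 [  0.         341.91507359 207.80756612]
 [  0.           0.           1.        ]] -0.08631605304998283
[[-6.21392265e-04 -9.67711172e-01 -2.52060908e-01  7.34837851e-02]
 [ 9.99999777e-01 -6.63033916e-04  8.02710804e-05 -3.81821485e-04]
 [-2.44804152e-04 -2.52060802e-01  9.67711368e-01 -1.68073750e-01]
 [ 0.00000000e+00  0.00000000e+00  0.00000000e+00  1.00000000e+00]]
```

View pics/scene0.png

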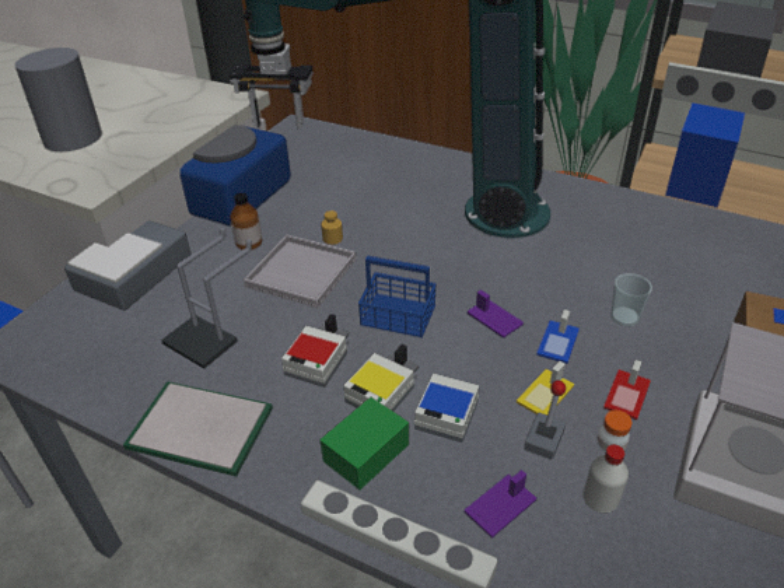

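View pics/side0.png

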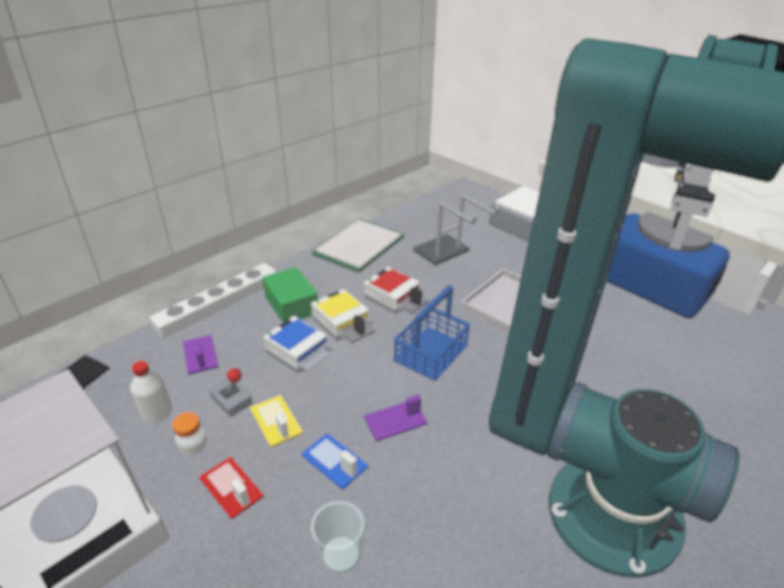

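```bash
cat >> h.py <<'E'
from scipy.optimize import minimize
def box(x0,x1,y0,y1,z0,z1): return np.array([[x,y,z] for x in(x0,x1) for y in(y0,y1) for z in(z0,z1)],float)
CAS=[box(-.05,.05,-.03,.03,0,.008),box(-.048,-.022,-.006,.006,.008,.046)]
TRAY=[box(-.09,.09,-.09,.09,0,.022)]
BASK=[box(-.05,.05,-.065,.065,0,.06)]
def pose(p): # x,y,z,yaw
    c,s=np.cos(p[3]),np.sin(p[3]); return np.array([[c,-s,0,p[0]],[s,c,0,p[1]],[0,0,1,p[2]],[0,0,0,1]])
def render(s,M,p,sc=2):
    im=np.zeros((420*sc,560*sc),np.uint8); T=pose(p)
    for b in M:
        q=proj(s,b@T[:3,:3].T+T[:3,3]); cv2.fillConvexPoly(im,cv2.convexHull(((q+.5)*sc-.5).round().astype(np.int32)),1)
    return im
def fit(views,M,p0,z,fixyaw=False):
    # views: list of (shot, mask)
    ms=[cv2.resize(m.astype(np.uint8),(1120,840)) for _,m in views]
    def f(v):
        c=0
        for (s,_),m in zip(views,ms):
            r=render(s,M,[v[0],v[1],z,v[2]/10]); c+=1-(r&m).sum()/max(1,(r|m).sum())
        return c/len(views)
    best=None
    for y in ([p0[2]] if fixyaw else p0[2]+np.arange(0,2*np.pi,np.pi/4)):
        x0=np.array([p0[0],p0[1],y*10]); sx=np.vstack([x0,x0+[.01,0,0],x0+[0,.01,0],x0+[0,0,3]])
        r=minimize(f,x0,method="Nelder-Mead",options=dict(initial_simplex=sx,maxfev=150,xatol=1e-4,fatol=1e-4))
        if best is None or r.fun<best.fun: best=r
    return best.x[0],best.x[1],(best.x[2]/10+np.pi)%(2*np.pi)-np.pi,1-best.fun
E
python3 - <<'E'
from h import *
S=shot("scene"); D=shot("side")
import pickle
out={}
for n in ["cassette_blue","cassette_yellow","cassette_red","used_1","tray","basket","basket_bar","bracket_rest","dock_red_home","lever","lever_tip","jar","beaker","reagent","weight","tip_box","wash"]:
    for nm,s in(("S",S),("D",D)):
        try: r=spotter.trace(n,s)
        except Exception as e: print(n,e); continue
        out[n,nm]=r
        for q in r:
            if q["conf"]>.15:
                ys,xs=np.nonzero(q["region"]); g=onz(s,[[xs.mean(),ys.mean()]],0.01)[0]
                print(n,nm,round(q["conf"],2),q["box"],len(xs),g[:2].round(3))
pickle.dump((S,D,out),open("first.pkl","wb"))
a=cv2.resize(S["img"][215:315,195:350],(800,516),interpolation=cv2.INTER_CUBIC); cv2.imwrite("pics/dockS.png",a)
E
```

```text
cassette_blue S 0.79 [382.6, 221.2, 29.9, 40.1] 668 [0.39  0.244]
cassette_blue S 0.47 [256.7, 181.3, 54.0, 61.6] 2053 [ 0.42  -0.093]
cassette_blue S 0.19 [279.2, 247.3, 18.7, 17.4] 199 [ 0.562 -0.005]
cassette_blue D 0.68 [216.8, 310.0, 45.0, 41.7] 910 [0.379 0.245]
cassette_blue D 0.68 [279.0, 204.0, 57.2, 66.8] 1973 [ 0.47  -0.094]
cassette_yellow D 0.71 [178.1, 280.6, 37.1, 38.2] 828 [0.517 0.264]
cassette_yellow D 0.32 [188.4, 192.8, 39.4, 38.1] 1037 [0.802 0.019]
cassette_red S 0.95 [432.6, 259.0, 33.5, 40.1] 803 [0.465 0.394]
cassette_red D 0.77 [144.7, 326.9, 41.5, 42.2] 1043 [0.456 0.394]
used_1 S 0.95 [331.1, 335.8, 51.0, 46.9] 1223 [0.779 0.27 ]
used_1 S 0.81 [334.0, 203.8, 39.1, 36.7] 596 [0.378 0.108]
used_1 S 0.58 [229.7, 222.9, 16.3, 16.6] 140 [ 0.546 -0.167]
used_1 S 0.55 [276.7, 244.2, 22.1, 23.4] 193 [ 0.563 -0.005]
used_1 S 0.55 [370.2, 257.5, 40.9, 36.3] 654 [0.528 0.257]
used_1 S 0.25 [254.7, 180.5, 55.9, 61.8] 1791 [ 0.426 -0.089]
used_1 D 0.84 [133.6, 240.4, 22.5, 25.8] 534 [0.765 0.272]
used_1 D 0.7 [263.1, 282.3, 44.3, 32.5] 842 [0.371 0.109]
used_1 D 0.59 [
[... 1729 characters left out ...]
.3, 296.4, 24.9, 28.1] 577 [0.599 0.388]
reagent S 0.94 [164.8, 136.1, 24.6, 43.9] 616 [ 0.327 -0.546]
weight S 0.6 [232.9, 148.2, 12.5, 28.5] 281 [ 0.252 -0.347]
weight S 0.42 [370.6, 258.5, 38.4, 36.5] 624 [0.527 0.256]
tip_box S 0.8 [229.8, 284.5, 61.0, 65.2] 2634 [0.768 0.027]
tip_box S 0.16 [417.4, 320.2, 32.4, 45.6] 1119 [0.665 0.405]
tip_box D 0.74 [188.8, 191.3, 38.2, 37.9] 1037 [0.801 0.022]
tip_box D 0.26 [260.7, 191.6, 40.3, 28.1] 768 [ 0.658 -0.16 ]
tip_box D 0.16 [219.6, 207.1, 46.2, 39.9] 901 [ 0.673 -0.015]
wash S 0.83 [416.6, 318.9, 31.3, 48.4] 1055 [0.667 0.405]
wash D 0.72 [92.7, 259.5, 34.6, 44.3] 914 [0.734 0.395]
wash D 0.23 [259.7, 190.7, 41.3, 32.7] 804 [ 0.656 -0.159]
```

View pics/dockS.png

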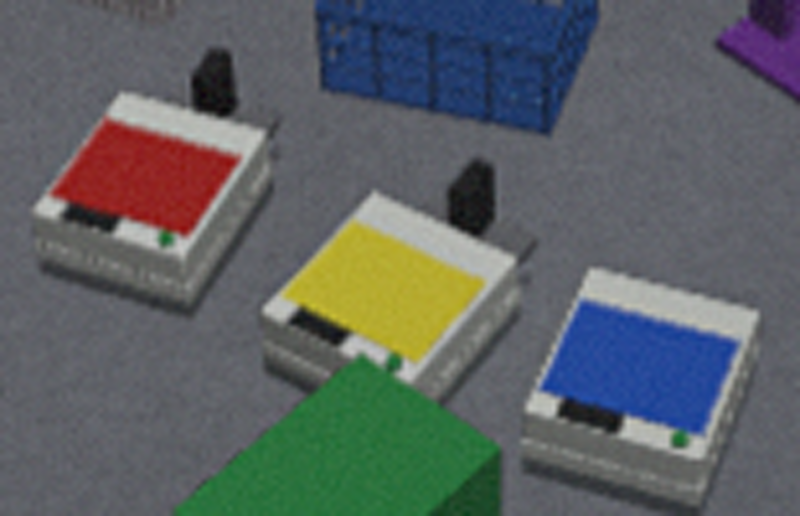

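```bash
cat >> h.py <<'E'
def rect(P,L,W):
    # P: 4 ground pts order; corners: front-right? generic: fit to ordered model pts
    m=np.array([[-L/2,-W/2],[-L/2,W/2],[L/2,W/2],[L/2,-W/2]]); P=np.array(P)[:,:2]; c=P.mean(0)
    H=m.T@(P-c); a=np.arctan2(H[0,1]-H[1,0],H[0,0]+H[1,1]); Rm=np.array([[np.cos(a),-np.sin(a)],[np.sin(a),np.cos(a)]])
    return c,a,np.linalg.norm(P-c-m@Rm.T,axis=1)
E
python3 - <<'E'
from h import *
import pickle
S,D,out=pickle.load(open("first.pkl","rb"))
cr=dict(red=[(122,92),(270,128),(182,252),(35,207)],yellow=[(375,192),(520,258),(405,377),(262,312)],blue=[(593,268),(758,313),(703,448),(525,405)])
for n,c in cr.items():
    P=onz(S,np.array(c)/5.161+[195,215]-.4,.045); ce,a,e=rect(P,.095,.085)
    print("dock",n,"home",(ce-.0325*np.array([np.cos(a),np.sin(a)])).round(4),"yaw",np.degrees(a).round(1),e.round(4))
def pick(n,v,xy):
    best=None
    for q in out.get((n,v),[]):
        ys,xs=np.nonzero(q["region"]); g=onz(S if v=="S" else D,[[xs.mean(),ys.mean()]],.01)[0][:2]
        if np.hypot(*(g-xy))<.06 and (best is None or q["conf"]>best["conf"]): best=q
    return None if best is None else best["region"]
for n,src,xy,M,z in [("blue","cassette_blue",(.385,.245),CAS,0),("red","cassette_red",(.46,.394),CAS,0),("yellow",["used_1","cassette_yellow"],(.522,.26),CAS,0),("tray","tray",(.44,-.315),TRAY,0)]:
    src=[src] if isinstance(src,str) else src
    for vs in (["S","D"],["S"],["D"]):
        V=[]
        for v in vs:
            m=None
            for k in src:
                m=pick(k,v,xy) if m is None else m
            if m is not None: V.append((S if v=="S" else D,m))
        if n=="tray" and vs!=["S"]: continue
        r=fit(V,M,(xy[0],xy[1],0.3 if n=="tray" else 0.),z); print(n,vs,np.round(r[:2],4),np.degrees(r[2]).round(1),round(r[3],3))
for n,z in (("reagent",.065),("weight",.036),("jar",.03),("beaker",.04),("wash",.06)):
    q=out[n,"S"][0]; ys,xs=np.nonzero(q["region"]); print(n,onz(S,[[xs.mean(),ys.mean()]],z)[0].round(3))
a=S["img"][115:265,110:320]; cv2.imwrite("pics/bb.png",cv2.resize(a,(800,571),interpolation=cv2.INTER_CUBIC))
E
```

```text
dock red home [ 0.6074 -0.1509] yaw 4.5 [0.0037 0.0004 0.0027 0.002 ]
dock yellow home [ 0.6238 -0.001 ] yaw -6.6 [0.002  0.0009 0.0048 0.0021]
dock blue home [0.6132 0.1187] yaw 5.9 [0.0037 0.0039 0.0056 0.0015]
blue ['S', 'D'] [0.387  0.2426] 4.3 0.899
blue ['S'] [0.3875 0.243 ] 4.8 0.933
blue ['D'] [0.3862 0.241 ] 1.1 0.884
red ['S', 'D'] [0.4631 0.3934] -0.8 0.907
red ['S'] [0.4632 0.3938] -0.6 0.916
red ['D'] [0.4618 0.3921] -0.6 0.91
yellow ['S', 'D'] [0.5238 0.261 ] -13.3 0.826
yellow ['S'] [0.5265 0.26  ] -15.1 0.73
yellow ['D'] [0.5228 0.2606] -13.6 0.938
tray ['S'] [ 0.4175 -0.3258] 1.9 0.969
reagent [ 0.39  -0.489  0.065]
weight [ 0.283 -0.325  0.036]
jar [0.58  0.393 0.03 ]
beaker [0.244 0.343 0.04 ]
wash [0.705 0.405 0.06 ]
```

View pics/bb.png

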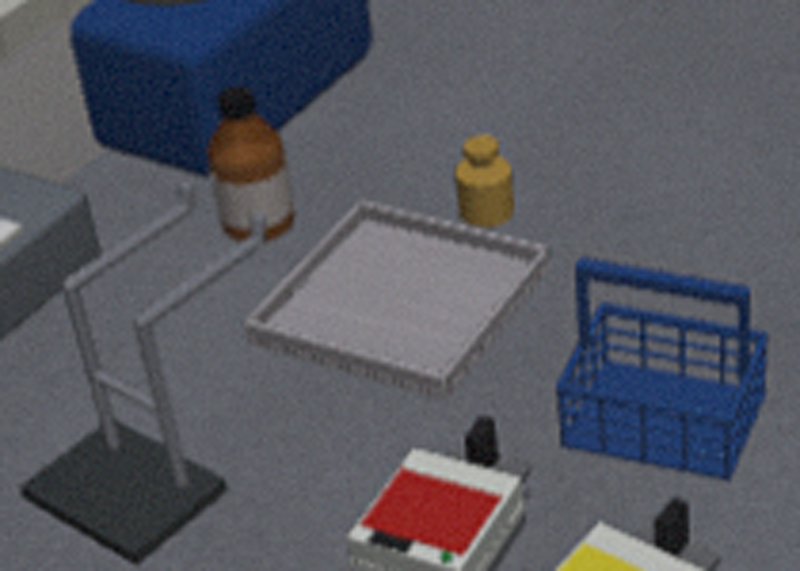

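```bash
python3 - <<'E'
from h import *
import pickle
S,D,out=pickle.load(open("first.pkl","rb"))
f=lambda uv,z: onz(S,np.array(uv)/3.81+[110,115]-.4,z).round(4)
print("bar",f([(583,265),(744,292)],.130).tolist())
print("posts",f([(72,285),(141,322)],.16).tolist()); print("tips",f([(188,207),(265,238)],.16).tolist()); print("upturn",f([(186,187)],.18))
print("postbase",f([(112,445),(182,487)],.008).tolist())
print("basefoot",f([(22,490),(112,430),(225,487),(137,560)],.0).tolist())
print("tray",f([(362,203),(548,248),(443,388),(250,325)],.022).tolist())
P=f([(362,203),(548,248),(443,388),(250,325)],.022); print(rect(P,.18,.18))
print("bask",f([(565,445),(728,475)],0).tolist(),f([(605,305),(766,335),(727,405),(562,380)],.06).tolist())
# lever
for uv,z in(((558,388),.09),((545,435),.03)): print("lev",onz(S,np.array([uv])/1.4-.3,z))
r=np.array([234,375])/1.4; R1=rays(D,r); r2=np.array([558,388])/1.4; R2=rays(S,r2)
A=np.c_[R1[1][0],-R2[1][0]]; t=np.linalg.lstsq(A,R2[0]-R1[0],rcond=None)[0]; print("levtip",R1[0]+t[0]*R1[1][0],R2[0]+t[1]*R2[1][0])
E
```

```text
bar [[0.4574, -0.1307, 0.13], [0.4363, -0.0145, 0.13]]
posts [[0.6627, -0.4168, 0.16], [0.6741, -0.347, 0.16]]
tips [[0.5536, -0.4015, 0.16], [0.5605, -0.3279, 0.16]]
upturn [[ 0.5557 -0.3973  0.18  ]]
postbase [[0.6616, -0.4222, 0.008], [0.6744, -0.3469, 0.008]]
basefoot [[0.7232, -0.4579, 0.0], [0.6423, -0.4404, 0.0], [0.6544, -0.325, 0.0], [0.7413, -0.336, 0.0]]
tray [[0.3383, -0.4148, 0.022], [0.3261, -0.2404, 0.022], [0.5126, -0.2249, 0.022], [0.5145, -0.4018, 0.022]]
(array([ 0.422875, -0.320475]), np.float64(0.05959321969253875), array([0.00088059, 0.00467797, 0.00525834, 0.00476844]))
bask [[0.5073, -0.1249, 0.0], [0.4839, -0.0034, 0.0]] [[0.414, -0.139, 0.06], [0.3941, -0.0153, 0.06], [0.4769, -0.0079, 0.06], [0.5038, -0.1259, 0.06]]
lev [[0.58527621 0.28998536 0.09      ]]
lev [[0.6380491  0.29258281 0.03      ]]
levtip [0.58644334 0.28902393 0.09149295] [0.58674487 0.29099901 0.09093887]
```

{"name": "servo_tool", "arguments": {"commands": [0.398,-0.334,-0.085,0,0,-81,0.094,0.398,-0.334,-0.085,0,0,-81,0.094,0.398,-0.334,-0.085,0,0,-81,0.094,0.398,-0.334,-0.085,0,0,-81,0.094,0.398,-0.334,-0.085,0,0,-81,0.094,0.398,-0.334,-0.085,0,0,-81,0.094,0.398,-0.334,-0.085,0,0,-81,0.094,0.398,-0.334,-0.085,0,0,-81,0.094,0.398,-0.334,-0.085,0,0,-81,0.094,0.398,-0.334,-0.085,0,0,-81,0.094]}}

```text
time: 3.2
tool_pos: [0.4474, -0.0723, 0.3018]
ee_rot: [3.141, 0.0, 1.751]
wrist_force: [0.6, -0.8, 0.2]
width: 0.0939
finger_force: 0.0
```

```bash
cat >> h.py <<'E'
def rel(*targets):
    """targets (x,y,z,yaw deg): shift+turn in present tool axes (tool kept pointing down)"""
    T=tcp(); print("now",T[:3,3].round(4),"yaw",np.degrees(Rn.from_matrix(T[:3,:3]).as_euler('xyz')[2]).round(1),"t",round(robot.get_obs()["time"],2))
    for t in targets:
        Rg=Rn.from_euler('xyz',[180,0,t[3]],degrees=True).as_matrix()
        print("rel",(T[:3,:3].T@(np.array(t[:3])-T[:3,3])).round(4).tolist(),Rn.from_matrix(T[:3,:3].T@Rg).as_rotvec(degrees=True).round(1).tolist())
def tri(s1,uv1,s2,uv2):
    a,d=rays(s1,uv1); b,e=rays(s2,uv2); d=d[0]; e=e[0]
    t=np.linalg.lstsq(np.c_[d,-e],b-a,rcond=None)[0]; p,q=a+t[0]*d,b+t[1]*e; return (p+q)/2,np.linalg.norm(p-q)
E
python3 - <<'E'
from h import *
rel((.447,-.073,.122,100))
W=shot("wrist"); cv2.imwrite("pics/w1.png",cv2.resize(W["img"],(784,588)))
print(proj(W,[[.4574,-.1307,.13],[.4363,-.0145,.13],[.607,-.151,.012]])*1.4)
E
```

```text
now [ 0.4474 -0.0723  0.3018] yaw 100.3 t 3.2
rel [-0.0006, -0.0006, 0.1798] [0.0, 0.0, 0.3]
[[385.26111969 347.12180723]
 [385.17505014 188.20609441]
 [524.89833518 347.11026545]]
```

View pics/w1.png

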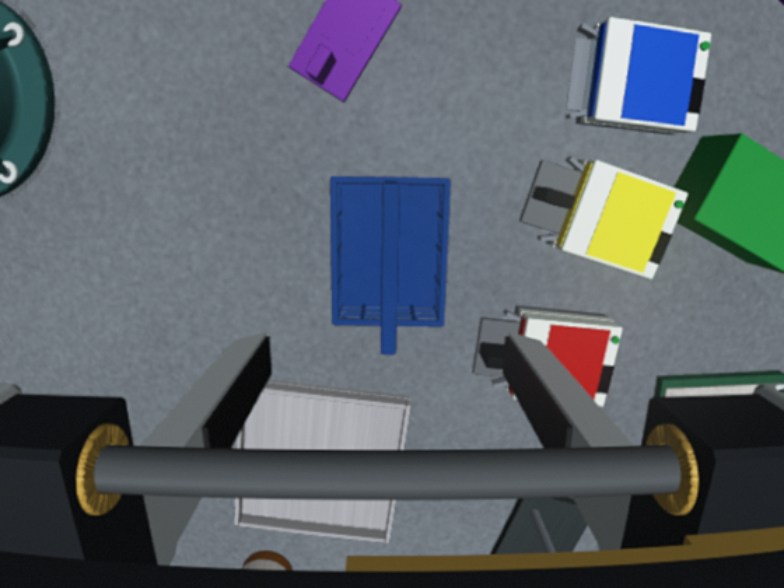

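{"name": "servo_tool", "arguments": {"commands": [0,0.002,0.06,0,0,0,0.094,0,0.002,0.12,0,0,0,0.094,0,0.002,0.18,0,0,0,0.094,0,0.002,0.18,0,0,0,0.094,0,0.002,0.18,0,0,0,0.0,0,0.002,0.18,0,0,0,0.0,0,0.002,0.18,0,0,0,0.0,0,0.002,0.18,0,0,0,0.0,0,0.002,0.18,0,0,0,0.0,0,0.002,0.18,0,0,0,0.0]}}

```text
time: 4.5
tool_pos: [0.4488, -0.0733, 0.1215]
ee_rot: [-3.142, 0.0, 1.748]
wrist_force: [0.6, -0.1, -0.0]
width: 0.0374
finger_force: 0.0
```

```bash
python3 - <<'E'
from h import *
c,s=np.cos(np.radians(-9)),np.sin(np.radians(-9))
br=lambda x,y=0:(.5995+c*x-s*y,-.3715+s*x+c*y)
o=robot.get_obs(); print(o["width"],o["finger_force"],o["wrist_force"])
rel((.449,-.073,.190,100),(*br(-.17),.190,81),(*br(-.003),.190,81))
E
```

```text
0.03739296094011959 0.0 [ 0.57568885 -0.05343037 -0.01769658]
now [ 0.4488 -0.0733  0.1215] yaw 100.1 t 4.5
rel [0.0002, 0.0003, -0.0685] [-0.0, 0.0, 0.1]
rel [-0.2644, -0.0647, -0.0685] [0.0, 0.0, 19.1]
rel [-0.3191, 0.0931, -0.0685] [0.0, 0.0, 19.1]
```

{"name": "servo_tool", "arguments": {"commands": [0,0,0,0,0,0,0,0,0,0,0,0,0,0,0,0,0,0,0,0,0,0,0,0,0,0,0,0,0,0,0,0,0,0,0,0,0,-0.03,0,0,0,0,0,0,-0.074,0,0,0,0,0,0,-0.074,0,0,0,0]}}

```text
time: 5.5
tool_pos: [0.4508, -0.0739, 0.199]
ee_rot: [3.135, 0.004, 1.748]
wrist_force: [0.8, 0.7, -2.9]
width: 0.0116
finger_force: 30.0
```

```bash
python3 - <<'E'
from h import *
o=robot.get_obs(); print(o["width"],o["finger_force"],o["wrist_force"])
c,s=np.cos(np.radians(-9)),np.sin(np.radians(-9))
br=lambda x,y=0:(.5995+c*x-s*y,-.3715+s*x+c*y)
rel((*br(-.17),.195,81),(*br(-.003),.195,81))
W=shot("wrist"); D=shot("side"); S=shot("scene")
cv2.imwrite("pics/w2.png",np.vstack([np.hstack([S["img"][100:340,60:360],D["img"][120:360,180:480]]),np.hstack([W["img"][:300,:300],W["img"][:300,260:560]])]))
E
```

```text
0.011560230368466998 29.986044466495514 [ 0.84940086  0.67800033 -2.93382641]
now [ 0.4508 -0.0739  0.199 ] yaw 100.1 t 5.5
rel [-0.2634, -0.0665, 0.0045] [0.4, 0.1, 19.1]
rel [-0.3181, 0.0912, 0.0058] [0.4, 0.1, 19.1]
```

View pics/w2.png

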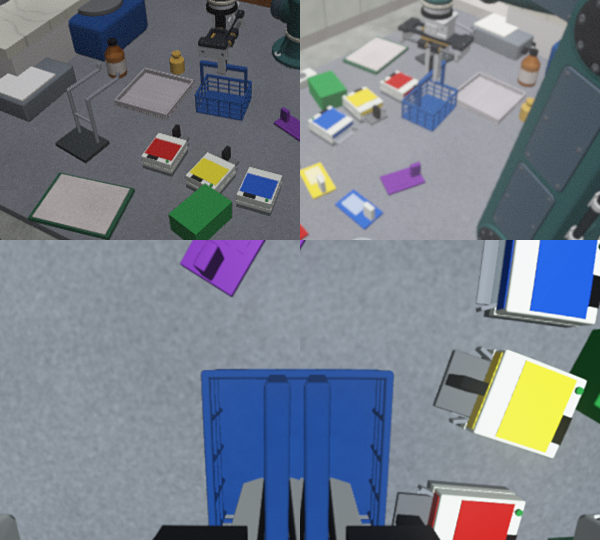

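{"name": "servo_tool", "arguments": {"commands": [-0.05,-0.015,0.0,0,0,4,0,-0.1,-0.03,0.0,0,0,8,0,-0.15,-0.045,0.002,0,0,12,0,-0.2,-0.056,0.002,0,0,16,0,-0.24,-0.063,0.002,0,0,19,0,-0.263,-0.0665,0.002,0,0,19,0,-0.263,-0.0665,0.002,0,0,19,0,-0.263,-0.0665,0.002,0,0,19,0,-0.263,-0.0665,0.002,0,0,19,0]}}

```text
time: 6.78
tool_pos: [0.4299, -0.3425, 0.1937]
ee_rot: [3.141, -0.0, 1.418]
wrist_force: [1.0, 0.0, -2.4]
width: 0.0117
finger_force: 30.0
```

```bash
python3 - <<'E'
from h import *
o=robot.get_obs(); print(o["width"],o["finger_force"],o["wrist_force"])
c,s=np.cos(np.radians(-9)),np.sin(np.radians(-9))
br=lambda x,y=0:(.5995+c*x-s*y,-.3715+s*x+c*y)
rel((*br(-.17),.195,81),(*br(-.003),.195,81))
W=shot("wrist");  S=shot("scene")
cv2.imwrite("pics/w3.png",np.hstack([cv2.resize(S["img"][110:290,100:260],(400,450)),cv2.resize(W["img"],(400,300),interpolation=cv2.INTER_AREA).copy() if 0 else cv2.copyMakeBorder(cv2.resize(W["img"],(400,300)),0,150,0,0,cv2.BORDER_CONSTANT)]))
P=[[*br(.07,.036),.165],[*br(.07,-.036),.165],[*br(-.045,.036),.165],[*br(-.045,-.036),.165]]
print("pred wrist",(proj(W,P)*400/560).round(0).tolist()); print("pred scene",((proj(S,P)-[100,110])*2.5).round(0).tolist())
E
```

```text
0.011724379701759814 29.9996879696846 [ 0.97512355  0.01558647 -2.44343417]
now [ 0.4299 -0.3425  0.1937] yaw 81.2 t 6.78
rel [-0.0021, 0.0021, -0.0013] [0.0, -0.0, 0.2]
rel [-0.0028, 0.1691, -0.0013] [0.0, -0.0, 0.2]
pred wrist [[455.0, 137.0], [437.0, 207.0], [347.0, 136.0], [334.0, 212.0]]
pred scene [[115.0, 219.0], [69.0, 195.0], [196.0, 164.0], [150.0, 142.0]]
```

View pics/w3.png

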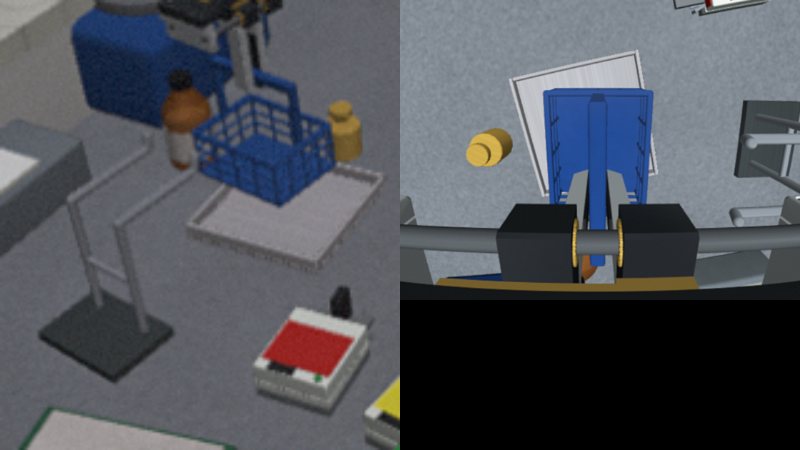

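{"name": "servo_tool", "arguments": {"commands": [-0.002,0.04,0,0,0,0,0,-0.002,0.08,0,0,0,0,0,-0.003,0.12,0,0,0,0,0,-0.003,0.15,0,0,0,0,0,-0.003,0.167,0,0,0,0,0,-0.003,0.167,0,0,0,0,0,-0.003,0.167,0.015,0,0,0,0,-0.003,0.167,0.027,0,0,0,0,-0.003,0.167,0.027,0,0,0,0]}}

```text
time: 8.0
tool_pos: [0.5929, -0.3722, 0.1647]
ee_rot: [-3.139, -0.001, 1.415]
wrist_force: [-0.2, 0.3, -2.3]
width: 0.0113
finger_force: 30.0
```

```bash
python3 - <<'E'
from h import *
o=robot.get_obs(); print(o["width"],o["finger_force"],o["wrist_force"])
rel()
S=shot("scene")
cv2.imwrite("pics/w4.png",cv2.resize(S["img"][60:290,80:280],(600,690))[:600])
E
```

```text
0.011266503041562998 29.999392926692963 [-0.15776713  0.29705978 -2.302077  ]
now [ 0.5929 -0.3722  0.1647] yaw 81.1 t 8.0
```

View pics/w4.png

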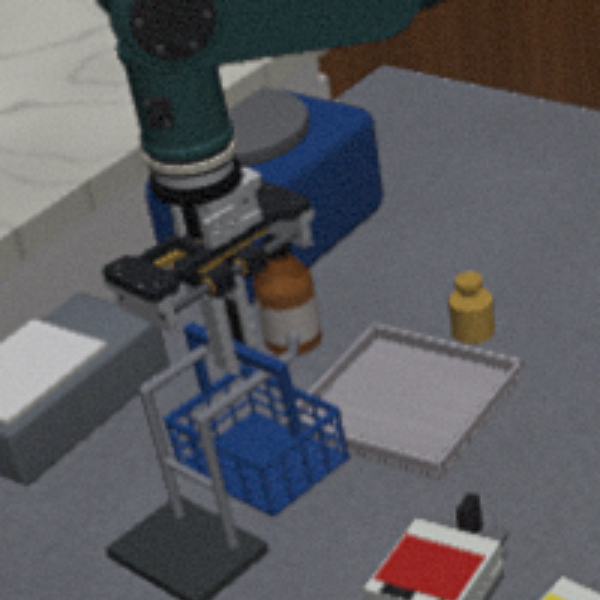

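{"name": "servo_tool", "arguments": {"commands": [0,0,0.002,0,0,0,0,0,0,0.003,0,0,0,0,0,0,0.003,0,0,0,0]}}

```text
time: 8.43
tool_pos: [0.5941, -0.3728, 0.1637]
ee_rot: [3.141, 0.0, 1.416]
wrist_force: [-0.2, 0.4, -1.9]
width: 0.0122
finger_force: 30.0
```

{"name": "servo_tool", "arguments": {"commands": [0,0,0.002,0,0,0,0,0,0,0.004,0,0,0,0,0,0,0.004,0,0,0,0]}}

```text
time: 8.8
tool_pos: [0.5945, -0.3727, 0.1622]
ee_rot: [3.139, 0.001, 1.416]
wrist_force: [-2.5, 2.7, 5.8]
width: 0.0115
finger_force: 30.0
```

{"name": "servo_tool", "arguments": {"commands": [0,0,-0.001,0,0,0,0.05,0,0,-0.001,0,0,0,0.05,0,0,-0.001,0,0,0,0.05,0,0,-0.001,0,0,0,0.05,0,0,-0.001,0,0,0,0.05,0,0,-0.03,0,0,0,0.05,0,0,-0.08,0,0,0,0.05,0,0,-0.12,0,0,0,0.05,0,0,-0.12,0,0,0,0.05]}}

```text
time: 9.93
tool_pos: [0.5952, -0.3735, 0.2852]
ee_rot: [3.133, 0.005, 1.416]
wrist_force: [-0.2, -0.7, 0.1]
width: 0.0501
finger_force: 0.0
```

```bash
python3 - <<'E'
from h import *
S=shot("scene"); W=shot("wrist")
A=cv2.resize(S["img"][110:290,100:260],(400,450)); B=cv2.copyMakeBorder(cv2.resize(W["img"],(400,300)),0,150,0,0,cv2.BORDER_CONSTANT)
cv2.imwrite("pics/w5.png",np.hstack([A,B])); rel((.45,-.1,.36,0),(.45,-.1,.36,180))
E
```

```text
now [ 0.5941 -0.3727  0.2791] yaw 81.1 t 10.03
rel [0.2472, -0.1844, -0.0809] [0.0, 0.0, 81.1]
rel [0.2472, -0.1844, -0.0809] [-0.0, 0.0, -98.9]
```

View pics/w5.png

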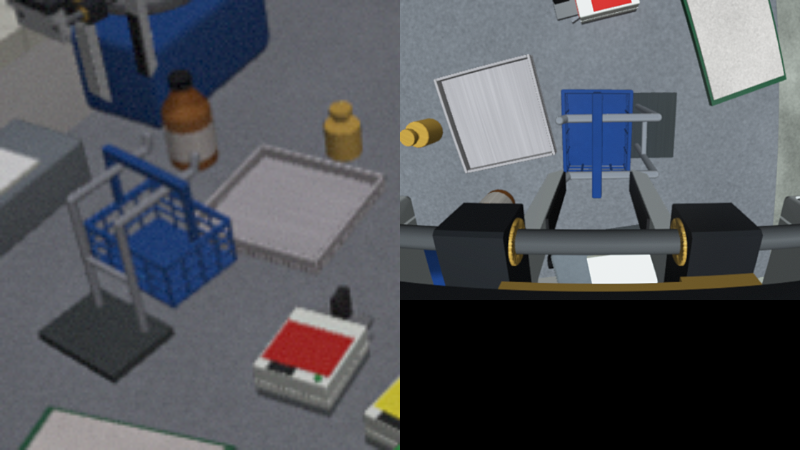

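{"name": "servo_tool", "arguments": {"commands": [0.278,-0.118,-0.021,0,0,-99,0.05,0.278,-0.118,-0.021,0,0,-99,0.05,0.278,-0.118,-0.021,0,0,-99,0.05,0.278,-0.118,-0.021,0,0,-99,0.05,0.278,-0.118,-0.021,0,0,-99,0.05,0.278,-0.118,-0.021,0,0,-99,0.05,0.278,-0.118,-0.021,0,0,-99,0.05,0.278,-0.118,-0.021,0,0,-99,0.05,0.278,-0.118,-0.021,0,0,-99,0.05,0.278,-0.118,-0.021,0,0,-99,0.05]}}

```text
time: 11.28
tool_pos: [0.5195, -0.0795, 0.2973]
ee_rot: [3.14, -0.005, -3.137]
wrist_force: [0.2, 0.2, 0.7]
width: 0.0499
finger_force: 0.0
```

```bash
python3 - <<'E'
from h import *
import pickle
rel()
W=shot("wrist"); cv2.imwrite("pics/w6.png",cv2.resize(W["img"],(784,588),interpolation=cv2.INTER_CUBIC)); pickle.dump(W,open("w6.pkl","wb"))
E
```

```text
now [ 0.5195 -0.0795  0.2973] yaw -179.7 t 11.28
```

View pics/w6.png

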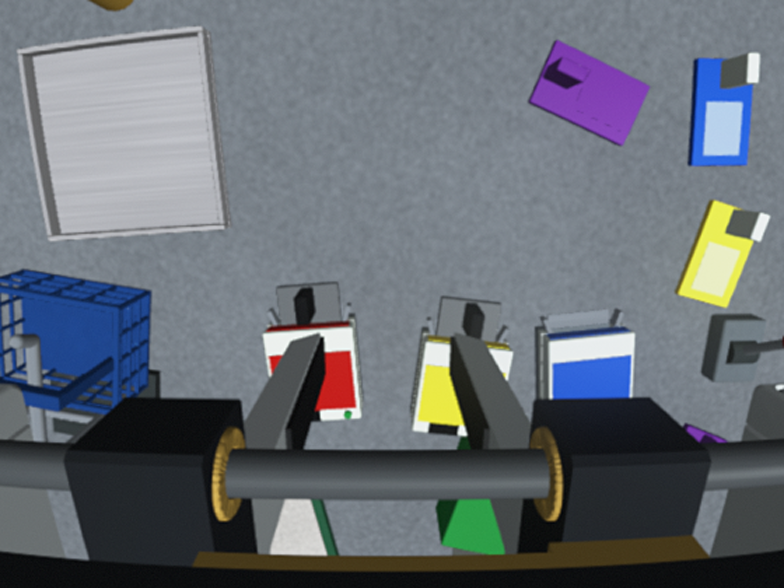

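```bash
python3 - <<'E'
from h import *
import pickle
W=pickle.load(open("w6.pkl","rb"))
g=lambda uv,z: onz(W,np.array(uv,float)/1.4-.15,z)
def ed(n,l,r,z,off):
    P=g([l,r],z); v=P[1]-P[0]; a=np.arctan2(-v[0],v[1]); m=P.mean(0)[:2]; print(n,"len",np.linalg.norm(v).round(4),"yaw",np.degrees(a).round(1),"home",(m+off*np.array([np.cos(a),np.sin(a)])).round(4))
ed("red front",(264,333),(354,323),.045,.015); ed("red used back",(277,288),(338,283),.020,.05)
ed("yel front",(426,337),(512,347),.045,.015); ed("yel used back",(439,297),(501,303),.020,.05)
ed("blue front",(549,336),(634,328),.045,.015)
for n,a,b in(("red side",(354,323),(361,415)),("yel side",(426,337),(414,432)),("blue side r",(634,328),(633,398))):
    P=g([a,b],.045); v=P[1]-P[0]; print(n,np.degrees(np.arctan2(v[1],v[0])).round(1),np.linalg.norm(v).round(4))
T=g([(19,50),(204,28),(226,229),(50,240)],.022); print("tray",rect(T,.18,.18))
for n in("used_1","cassette_blue","cassette_yellow"):
    pass
W=shot("wrist"); tr=spotter.trace("used_1",W)
for q in tr:
    ys,xs=np.nonzero(q["region"]); gp=onz(W,[[xs.mean(),ys.mean()]],.02)[0]
    print(round(q["conf"],2),gp.round(3),len(xs))
# fin top by black threshold
hsv=cv2.cvtColor(W["img"],cv2.COLOR_BGR2HSV); m=(hsv[...,2]<60).astype(np.uint8)
n,lab,st,ce=cv2.connectedComponentsWithStats(m)
for i in range(1,n):
    if 80<st[i,4]<900 and st[i,1]<260: print(st[i].tolist(),(ce[i]*1.4).round(0),onz(W,[ce[i]],.04)[0].round(4))
E
```

```text
red front len 0.085 yaw 6.9 home [ 0.6057 -0.1494]
red used back len 0.0593 yaw 5.0 home [ 0.6061 -0.1507]
yel front len 0.0822 yaw -7.0 home [ 0.6191 -0.0031]
yel used back len 0.061 yaw -5.5 home [ 0.62   -0.0027]
blue front len 0.0827 yaw 5.3 home [0.6093 0.1166]
red side 3.3 0.0949
yel side -5.3 0.1004
blue side r 7.7 0.0741
tray (array([ 0.41778904, -0.32328263]), np.float64(0.050964825059669136), array([0.00144844, 0.00198603, 0.00168463, 0.00176779]))
0.84 [0.588 0.001 0.02 ] 1137
0.75 [0.724 0.272 0.02 ] 194
0.72 [ 0.573 -0.154  0.02 ] 1267
0.58 [0.378 0.101 0.02 ] 3710
[389, 44, 24, 18, 164] [559.  76.] [0.3684 0.0662 0.04  ]
[210, 205, 15, 28, 324] [304. 306.] [ 0.5715 -0.1555  0.04  ]
[331, 217, 15, 25, 282] [473. 320.] [0.5846 0.0019 0.04  ]
[502, 226, 14, 45, 330] [712. 347.] [0.6128 0.2446 0.04  ]
[519, 242, 41, 17, 157] [747. 347.] [0.6134 0.2841 0.04  ]
[0, 256, 80, 27, 252] [ 55. 383.] [ 0.6543 -0.4156  0.04  ]
```

{"name": "servo_tool", "arguments": {"commands": [-0.03,-0.04,0.05,0,0,-5,0.05,-0.0515,-0.074,0.1,0,0,-5,0.05,-0.0515,-0.074,0.15,0,0,-5,0.05,-0.0515,-0.074,0.2,0,0,-5,0.05,-0.0515,-0.074,0.24,0,0,-5,0.05,-0.0515,-0.074,0.258,0,0,-5,0.05,-0.0515,-0.074,0.258,0,0,-5,0.05]}}

```text
time: 12.3
tool_pos: [0.571, -0.1533, 0.0409]
ee_rot: [3.14, -0.003, -3.052]
wrist_force: [-0.1, 0.6, 0.7]
width: 0.0501
finger_force: 0.0
```

```bash
python3 - <<'E'
from h import *
print(robot.get_obs()["wrist_force"]); rel((.571,-.1535,.039,185))
E
```

```text
[-0.14954873  0.55872349  0.70506335]
now [ 0.571  -0.1533  0.0409] yaw -174.9 t 12.3
rel [0.0, -0.0002, 0.0019] [0.1, -0.2, 0.1]
```

{"name": "servo_tool", "arguments": {"commands": [0,0,0.001,0,0,0,0,0,0,0.001,0,0,0,0,0,0,0.001,0,0,0,0,0,0,0.001,0,0,0,0,0,0,0.001,0,0,0,0,0,0,0.001,0,0,0,0]}}

```text
time: 13.05
tool_pos: [0.5724, -0.1541, 0.0422]
ee_rot: [-3.141, 0.001, -3.052]
wrist_force: [-0.6, -2.1, 3.1]
width: 0.0118
finger_force: 29.9
```

```bash
python3 - <<'E'
from h import *
o=robot.get_obs(); print(o["width"],o["finger_force"],o["wrist_force"],o["wrist_torque"]); rel()
E
```

```text
0.01180300671653533 29.858708381652832 [-0.57663664 -2.12573172  3.12926608] [-0.06303033 -0.14713997 -0.03490388]
now [ 0.5724 -0.1541  0.0422] yaw -174.9 t 13.05
```

{"name": "servo_tool", "arguments": {"commands": [0.02,0,0,0,0,0,0,0.04,0,0,0,0,0,0,0.065,0,0,0,0,0,0,0.095,0,0,0,0,0,0,0.095,0,0,0,0,0,0,0.095,0,-0.05,0,0,0,0,0.095,0,-0.08,0,0,0,0,0.095,0,-0.08,0,0,0,0]}}

```text
time: 14.05
tool_pos: [0.4801, -0.1629, 0.1242]
ee_rot: [-3.139, 0.006, -3.052]
wrist_force: [-0.6, -0.3, -1.1]
width: 0.0118
finger_force: 30.0
```

```bash
python3 - <<'E'
from h import *
o=robot.get_obs(); print(o["width"],o["finger_force"],o["wrist_force"],o["wrist_torque"])
a=np.radians(2.5); t=np.array([.4178,-.3233]); R=np.array([[np.cos(a),-np.sin(a)],[np.sin(a),np.cos(a)]])
A=t+R@[-.035,-.024]; B=t+R@[-.035,.042]; print("A",A,"B",B)
rel((*A,.11,182.5),(*A,.034,182.5))
W=shot("wrist"); D=shot("side"); cv2.imwrite("pics/w7.png",np.hstack([W["img"][:300,:400],D["img"][100:400,160:560]]))
E
```

```text
0.011847150867062303 29.999766647815704 [-0.58927911 -0.32230653 -1.07292675] [ 0.04316151 -0.1453348  -0.02266375]
A [ 0.38388018 -0.34880384] B [ 0.3810013  -0.28286665]
now [ 0.4801 -0.1629  0.1242] yaw -174.8 t 14.05
rel [0.1126, -0.1765, 0.0141] [-0.2, 0.4, 2.7]
rel [0.113, -0.1763, 0.0901] [-0.2, 0.4, 2.7]
```

View pics/w7.png

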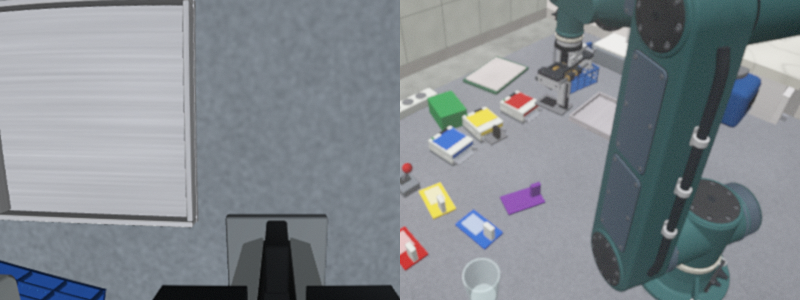

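{"name": "servo_tool", "arguments": {"commands": [0.03,-0.05,0,0,0,1,0,0.06,-0.1,0,0,0,2,0,0.09,-0.145,0,0,0,2.7,0,0.113,-0.176,0,0,0,2.7,0,0.113,-0.176,0,0,0,2.7,0,0.113,-0.176,0.04,0,0,2.7,0,0.113,-0.176,0.075,0,0,2.7,0,0.113,-0.176,0.087,0,0,2.7,0,0.113,-0.176,0.087,0,0,2.7,0]}}

```text
time: 15.28
tool_pos: [0.3806, -0.3459, 0.0346]
ee_rot: [3.139, -0.001, -3.098]
wrist_force: [-1.4, 2.8, 3.9]
width: 0.0119
finger_force: 30.0
```

```bash
python3 - <<'E'
from h import *
o=robot.get_obs(); print(o["width"],o["finger_force"],o["wrist_force"])
rel((.38388,-.3488,.035,182.5))
E
```

```text
0.011895662365195082 29.985245168209076 [-1.41220653  2.84643685  3.92315688]
now [ 0.3806 -0.3459  0.0346] yaw -177.5 t 15.28
rel [-0.0031, -0.003, -0.0004] [0.1, -0.1, -0.0]
```

{"name": "servo_tool", "arguments": {"commands": [0,0,0,0,0,0,0.045,0,0,0,0,0,0,0.045,0,0,0,0,0,0,0.045,0,0,0,0,0,0,0.045,0,0,-0.05,0,0,0,0.045,0,0,-0.1,0,0,0,0.045,0,0,-0.12,0,0,0,0.045]}}

```text
time: 16.15
tool_pos: [0.3817, -0.3489, 0.1585]
ee_rot: [-3.137, 0.004, -3.099]
wrist_force: [0.3, 0.7, -0.4]
width: 0.0449
finger_force: 0.0
```

```bash
python3 - <<'E'
from h import *
o=robot.get_obs(); print(o["width"],o["finger_force"],o["wrist_force"])
rel((.5855,.0012,.15,174),(.5855,.0012,.041,174))
W=shot("wrist"); tr=spotter.trace("used_1",W)
for q in tr:
    if q["conf"]>.4: ys,xs=np.nonzero(q["region"]); print(round(q["conf"],2),onz(W,[[xs.mean(),ys.mean()]],.013)[0].round(3),len(xs))
E
```

```text
0.04493782403041448 0.0 [ 0.30405598  0.68466829 -0.37659403]
now [ 0.3817 -0.3489  0.1585] yaw -177.6 t 16.15
rel [-0.2183, 0.3412, 0.0076] [-0.3, 0.3, 8.4]
rel [-0.2179, 0.3417, 0.1166] [-0.3, 0.3, 8.4]
0.85 [ 0.41  -0.344  0.013] 6071
```

{"name": "servo_tool", "arguments": {"commands": [-0.218,0.3415,0.0,0,0,8.4,0.045,-0.218,0.3415,0.0,0,0,8.4,0.045,-0.218,0.3415,0.0,0,0,8.4,0.045,-0.218,0.3415,0.0,0,0,8.4,0.045,-0.218,0.3415,0.0,0,0,8.4,0.045,-0.218,0.3415,0.0,0,0,8.4,0.045,-0.218,0.3415,0.0,0,0,8.4,0.045,-0.218,0.3415,0.05,0,0,8.4,0.045,-0.218,0.3415,0.05,0,0,8.4,0.045]}}

```text
time: 17.38
tool_pos: [0.5796, 0.0037, 0.0978]
ee_rot: [-3.141, -0.013, 3.038]
wrist_force: [0.2, 0.0, -0.3]
width: 0.0452
finger_force: 0.0
```

```bash
python3 - <<'E'
from h import *
rel((.5855,.0012,.041,174))
E
```

```text
now [0.5796 0.0037 0.0978] yaw 174.1 t 17.38
rel [-0.0068, -0.0018, 0.0568] [-0.0, -0.8, 0.1]
```

{"name": "servo_tool", "arguments": {"commands": [0,0,0,0,0,0,0.045,0,0,0,0,0,0,0.045]}}

```text
time: 17.62
tool_pos: [0.5851, 0.0022, 0.1066]
ee_rot: [-3.142, 0.004, 3.036]
wrist_force: [0.5, -0.1, -0.4]
width: 0.0449
finger_force: 0.0
```

```bash
python3 - <<'E'
from h import *
rel((.5855,.0012,.041,174))
E
```

```text
now [0.5851 0.0022 0.1066] yaw 174.0 t 17.62
rel [-0.0003, -0.0009, 0.0656] [-0.0, 0.2, -0.0]
```

{"name": "servo_tool", "arguments": {"commands": [0,-0.001,0.03,0,0,0,0.045,0,-0.001,0.055,0,0,0,0.045,0,-0.001,0.066,0,0,0,0.045,0,-0.001,0.066,0,0,0,0.045,0,-0.001,0.066,0,0,0,0,0,-0.001,0.066,0,0,0,0,0,-0.001,0.066,0,0,0,0,0,-0.001,0.066,0,0,0,0,0,-0.001,0.066,0,0,0,0,0,-0.001,0.066,0,0,0,0]}}

```text
time: 18.88
tool_pos: [0.5841, 0.0018, 0.0389]
ee_rot: [-3.141, 0.001, 3.037]
wrist_force: [-0.7, -0.6, 1.9]
width: 0.0118
finger_force: 30.0
```

```bash
python3 - <<'E'
from h import *
o=robot.get_obs(); print(o["width"],o["finger_force"],o["wrist_force"],o["wrist_torque"]); rel()
E
```

```text
0.011785098494646443 29.998260140419006 [-0.65486834 -0.60315123  1.85645871] [ 0.02895954 -0.03129202 -0.01269477]
now [0.5841 0.0018 0.0389] yaw 174.0 t 18.88
```

{"name": "servo_tool", "arguments": {"commands": [0.02,0,0,0,0,0,0,0.04,0,0,0,0,0,0,0.065,0,0,0,0,0,0,0.095,0,0,0,0,0,0,0.095,0,0,0,0,0,0,0.095,0,-0.05,0,0,0,0,0.095,0,-0.1,0,0,0,0,0.095,0,-0.1,0,0,0,0,0.095,0,-0.1,0,0,0,0,0.095,0,-0.1,0,0,0,0]}}

```text
time: 20.12
tool_pos: [0.4883, 0.0118, 0.1361]
ee_rot: [-3.141, -0.004, 3.037]
wrist_force: [0.1, -0.1, -1.5]
width: 0.0115
finger_force: 30.0
```

```bash
python3 - <<'E'
from h import *
o=robot.get_obs(); print(o["width"],o["finger_force"],o["wrist_force"])
rel((.383,-.280,.14,182.5))
E
```

```text
0.011514456848607149 29.99668300151825 [ 0.10785457 -0.06453258 -1.54417677]
now [0.4883 0.0118 0.1361] yaw 174.0 t 20.12
rel [0.0743, -0.3012, -0.0036] [0.0, -0.3, -8.5]
```

{"name": "servo_tool", "arguments": {"commands": [0.015,-0.05,-0.003,0,0,-2,0,0.03,-0.1,-0.003,0,0,-4,0,0.043,-0.15,-0.003,0,0,-6,0,0.055,-0.2,-0.003,0,0,-8.5,0,0.066,-0.25,-0.003,0,0,-8.5,0,0.074,-0.301,-0.003,0,0,-8.5,0,0.074,-0.301,-0.003,0,0,-8.5,0,0.074,-0.301,-0.003,0,0,-8.5,0,0.074,-0.301,-0.003,0,0,-8.5,0]}}

```text
time: 21.25
tool_pos: [0.3846, -0.2785, 0.1408]
ee_rot: [3.14, -0.001, -3.096]
wrist_force: [-0.6, 0.1, -1.8]
width: 0.0119
finger_force: 30.0
```

```bash
python3 - <<'E'
from h import *
o=robot.get_obs(); print(o["width"],o["finger_force"],o["wrist_force"])
rel((.383,-.280,.034,182.5))
E
```

```text
0.011891717342769966 29.996696412563324 [-0.60867993  0.08284088 -1.78608528]
now [ 0.3846 -0.2785  0.1408] yaw -177.4 t 21.25
rel [0.0016, -0.0015, 0.1068] [0.1, -0.0, 0.1]
```

{"name": "servo_tool", "arguments": {"commands": [0,-0.001,0.05,0,0,0,0,0,-0.001,0.09,0,0,0,0,0,-0.001,0.105,0,0,0,0,0,-0.001,0.107,0,0,0,0,0,-0.001,0.107,0,0,0,0.035,0,-0.001,0.107,0,0,0,0.035,0,-0.001,0.107,0,0,0,0.035,0,-0.001,0.107,0,0,0,0.035,0,-0.001,0.05,0,0,0,0.035,0,-0.001,-0.02,0,0,0,0.035]}}

```text
time: 22.5
tool_pos: [0.3837, -0.2803, 0.1542]
ee_rot: [3.139, -0.002, -3.098]
wrist_force: [0.2, -0.7, -0.3]
width: 0.0353
finger_force: 0.0
```

{"name": "servo_tool", "arguments": {"commands": [-0.02,0.05,-0.05,0,0,2,0.045,-0.04,0.11,-0.1,0,0,2,0.045,-0.04,0.17,-0.13,0,0,2,0.045,-0.04,0.23,-0.13,0,0,2,0.045,-0.04,0.29,-0.13,0,0,2,0.045,-0.04,0.35,-0.13,0,0,2,0.045,-0.04,0.4,-0.13,0,0,2,0.045,-0.04,0.45,-0.13,0,0,2,0.045,-0.04,0.45,-0.13,0,0,2,0.045,-0.04,0.45,-0.13,0,0,2,0.045]}}

```text
time: 23.75
tool_pos: [0.4046, 0.1701, 0.2839]
ee_rot: [-3.141, 0.0, -3.132]
wrist_force: [-0.2, -0.3, -0.5]
width: 0.0448
finger_force: 0.0
```

```bash
python3 - <<'E'
from h import *
import pickle
rel()
W=shot("wrist"); S=shot("scene"); D=shot("side"); pickle.dump((W,S,D),open("w8.pkl","wb"))
cv2.imwrite("pics/w8.png",cv2.resize(W["img"],(784,588),interpolation=cv2.INTER_CUBIC))
for n,p in(("cassette_blue",(.387,.243)),("cassette_yellow",(.523,.261)),("cassette_red",(.463,.394))):
    V=[]
    for s,l in((W,"W"),(S,"S"),(D,"D")):
        for q in spotter.trace(n,s):
            if q["conf"]<.3: continue
            ys,xs=np.nonzero(q["region"]); g=onz(s,[[xs.mean(),ys.mean()]],.01)[0][:2]
            if np.hypot(*(g-p))<.06 and 1:
                r=fit([(s,q["region"])],CAS,(*p,0.),0); print(n,l,round(q["conf"],2),np.round(r[:2],4),np.degrees(r[2]).round(1),round(r[3],3)); break
E
```

```text
now [0.4046 0.1701 0.2839] yaw -179.5 t 23.75
cassette_blue W 0.92 [0.3863 0.242 ] 2.8 0.952
cassette_blue S 0.79 [0.3878 0.2424] 4.2 0.936
cassette_blue D 0.66 [0.3868 0.2421] 1.1 0.913
cassette_yellow W 0.6 [0.5261 0.2607] -13.8 0.401
cassette_yellow S 0.7 [0.5245 0.2608] -12.8 0.686
cassette_yellow D 0.64 [0.5243 0.2593] -15.3 0.921
cassette_red W 0.91 [0.4646 0.3935] -1.0 0.95
cassette_red S 0.79 [0.4606 0.3944] -0.7 0.836
cassette_red D 0.6 [0.4637 0.3926] -1.4 0.911
```

View pics/w8.png

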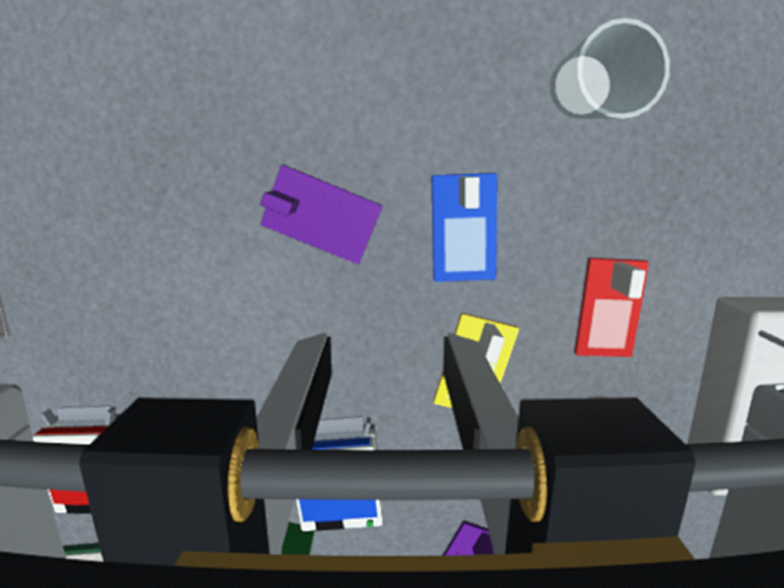

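{"name": "servo_tool", "arguments": {"commands": [0.03,0.04,0.04,0,0,-2.2,0.045,0.052,0.071,0.09,0,0,-2.2,0.045,0.052,0.071,0.14,0,0,-2.2,0.045,0.052,0.071,0.19,0,0,-2.2,0.045,0.052,0.071,0.19,0,0,-2.2,0.045,0.052,0.071,0.23,0,0,-2.2,0.045,0.052,0.071,0.252,0,0,-2.2,0.045,0.052,0.071,0.255,0,0,-2.2,0.045,0.052,0.071,0.255,0,0,-2.2,0.045]}}

```text
time: 25.48
tool_pos: [0.3536, 0.2417, 0.0312]
ee_rot: [3.14, 0.003, -3.094]
wrist_force: [0.3, -0.4, 0.1]
width: 0.0451
finger_force: 0.0
```

{"name": "servo_tool", "arguments": {"commands": [0,0,0,0,0,0,0,0,0,0,0,0,0,0,0,0,0,0,0,0,0,0,0,0,0,0,0,0,0,0,0,0,0,0,0,0,0,0,0,0,0,0]}}

```text
time: 26.22
tool_pos: [0.3521, 0.2408, 0.0292]
ee_rot: [-3.141, 0.0, -3.094]
wrist_force: [-0.6, -0.6, 2.5]
width: 0.0117
finger_force: 30.0
```

```bash
python3 - <<'E'
from h import *
o=robot.get_obs(); print(o["width"],o["finger_force"],o["wrist_force"])
rel()
E
```

```text
0.0116723650864953 29.998252987861633 [-0.60288021 -0.63557999  2.45738674]
now [0.3521 0.2408 0.0292] yaw -177.3 t 26.23
```

{"name": "servo_tool", "arguments": {"commands": [0,0,-0.04,0,0,0,0,0,0,-0.09,0,0,0,0,-0.03,-0.04,-0.09,0,0,-1,0,-0.06,-0.08,-0.09,0,0,-2,0,-0.09,-0.12,-0.09,0,0,-3.3,0,-0.118,-0.143,-0.09,0,0,-3.3,0,-0.118,-0.143,-0.09,0,0,-3.3,0,-0.118,-0.143,-0.09,0,0,-3.3,0,-0.118,-0.143,-0.09,0,0,-3.3,0]}}

```text
time: 27.35
tool_pos: [0.4757, 0.1045, 0.1186]
ee_rot: [3.141, -0.001, -3.035]
wrist_force: [-0.5, 0.0, -2.2]
width: 0.0119
finger_force: 30.0
```

```bash
python3 - <<'E'
from h import *
import pickle
o=robot.get_obs(); print(o["width"],o["finger_force"],o["wrist_force"])
rel()
W=shot("wrist"); S=shot("scene"); D=shot("side"); pickle.dump((W,S,D),open("w9.pkl","wb"))
def crop(s,x,y,w,h): return cv2.resize(s["img"][y:y+h,x:x+w],(400,300),interpolation=cv2.INTER_CUBIC)
p=proj(S,[.6,.117,.04])[0].astype(int); q=proj(D,[.56,.11,.06])[0].astype(int)
print(p,q)
cv2.imwrite("pics/w9.png",np.vstack([cv2.resize(W["img"][:320],(800,457)),np.hstack([cv2.resize(S["img"][p[1]-35:p[1]+36,p[0]-90:p[0]+100],(400,149)),cv2.resize(D["img"][q[1]-35:q[1]+36,q[0]-95:q[0]+95],(400,149))])])[:600])
E
```

```text
0.011938959639500426 29.998068809509277 [-0.54219165  0.00334828 -2.24078524]
now [0.4757 0.1045 0.1186] yaw -173.9 t 27.35
[325 271] [232 247]
```

View pics/w9.png

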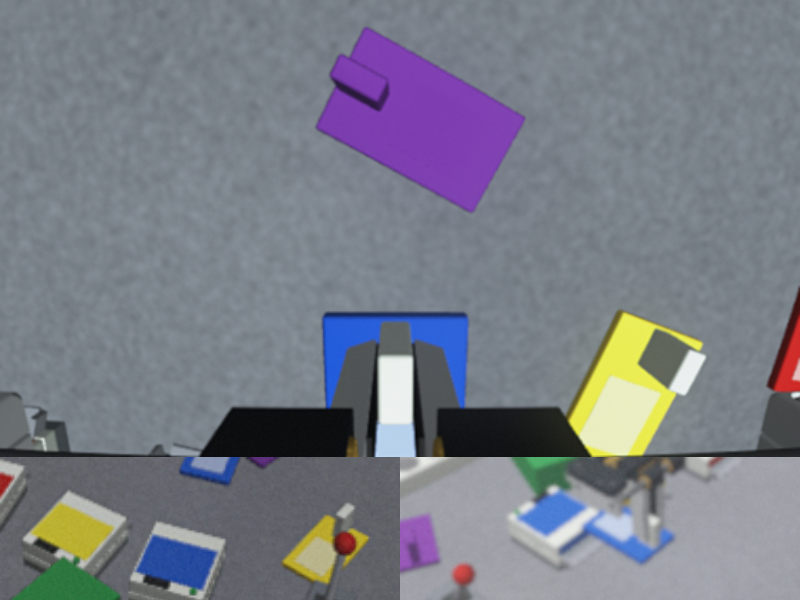

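{"name": "servo_tool", "arguments": {"commands": [0,-0.001,0.03,0,0,0,0,0,-0.001,0.06,0,0,0,0,0,-0.001,0.076,0,0,0,0,0,-0.001,0.076,0,0,0,0,0,-0.001,0.076,0,0,0,0,0,-0.001,0.076,0,0,0,0]}}

```text
time: 28.25
tool_pos: [0.4779, 0.1028, 0.0444]
ee_rot: [-3.141, 0.003, -3.036]
wrist_force: [-0.2, 0.2, -1.3]
width: 0.0114
finger_force: 30.0
```

```bash
python3 - <<'E'
from h import *
import pickle
W,S,D=pickle.load(open("w9.pkl","rb"))
P=onz(W,np.array([[324,314],[467,314]])/1.4286-.15,.0976)
T=W["T"]@np.linalg.inv(np.array(W["hand_eye"])); print("back edge tool",((P-T[:3,3])@T[:3,:3]).round(4).tolist())
o=robot.get_obs(); print(o["width"],o["wrist_force"])
rel(); 
S=shot("scene"); rel(); D=shot("side"); rel()
for s,k in((S,"S"),(D,"D")):
    for q in spotter.trace("cassette_blue",s)[:3]:
        ys,xs=np.nonzero(q["region"]); print(k,round(q["conf"],2),onz(s,[[xs.mean(),ys.mean()]],.02)[0].round(3),len(xs))
E
```

```text
back edge tool [[0.0166, -0.0283, 0.021], [0.0165, 0.0296, 0.021]]
0.011447206733362393 [-0.23336266  0.15260392 -1.33333079]
now [0.4779 0.1028 0.0444] yaw -174.0 t 28.25
now [0.4777 0.1028 0.0443] yaw -174.0 t 28.3
now [0.4775 0.1028 0.044 ] yaw -174.0 t 28.35
S 0.65 [0.513 0.107 0.02 ] 703
D 0.77 [0.504 0.117 0.02 ] 376
D 0.73 [ 0.406 -0.311  0.02 ] 1614
```

{"name": "servo_tool", "arguments": {"commands": [-0.015,0,0.0015,0,0,0,0,-0.03,0,0.0015,0,0,0,0,-0.04,0,0.0015,0,0,0,0,-0.05,0,0.0015,0,0,0,0,-0.05,0,0.0015,0,0,0,0]}}

```text
time: 29.08
tool_pos: [0.5272, 0.108, 0.0413]
ee_rot: [-3.141, -0.0, -3.036]
wrist_force: [0.4, 0.8, -2.0]
width: 0.012
finger_force: 30.0
```

{"name": "servo_tool", "arguments": {"commands": [-0.01,0,0,0,0,0,0,-0.02,0,0,0,0,0,0,-0.03,0,0,0,0,0,0,-0.04,0,0,0,0,0,0,-0.045,0,0,0,0,0,0,-0.045,0,0,0,0,0,0]}}

```text
time: 29.82
tool_pos: [0.5715, 0.1127, 0.0413]
ee_rot: [-3.141, -0.0, -3.036]
wrist_force: [1.1, -0.0, -1.2]
width: 0.0118
finger_force: 30.0
```

{"name": "servo_tool", "arguments": {"commands": [-0.004,0,0,0,0,0,0,-0.006,0,0,0,0,0,0,-0.008,0,0,0,0,0,0,-0.008,0,0,0,0,0,0]}}

```text
time: 30.32
tool_pos: [0.5792, 0.1135, 0.0414]
ee_rot: [-3.142, -0.0, -3.036]
wrist_force: [1.0, 0.1, -1.8]
width: 0.0117
finger_force: 30.0
```

{"name": "servo_tool", "arguments": {"commands": [-0.002,0,0,0,0,0,0,-0.004,0,0,0,0,0,0,-0.005,0,0,0,0,0,0,-0.005,0,0,0,0,0,0]}}

```text
time: 30.82
tool_pos: [0.5795, 0.1137, 0.0417]
ee_rot: [-3.141, -0.011, -3.036]
wrist_force: [-14.1, -2.0, 8.3]
width: 0.0114
finger_force: 30.0
```

{"name": "servo_tool", "arguments": {"commands": [0.0035,0,0,0,0,0,0,0.0035,0,0.001,0,0,0,0.045,0.0035,0,0.001,0,0,0,0.045,0.0035,0,0.001,0,0,0,0.045,0.0035,0,0.001,0,0,0,0.045,0.0035,0,-0.05,0,0,0,0.045,0.0035,0,-0.1,0,0,0,0.045,0.05,0.04,-0.14,0,0,5,0.045,0.09,0.1,-0.14,0,0,20,0.045,0.09,0.1,-0.14,0,0,20,0.045]}}

```text
time: 32.08
tool_pos: [0.4828, 0.206, 0.1831]
ee_rot: [3.14, 0.002, 2.897]
wrist_force: [-0.8, -0.3, 0.2]
width: 0.0451
finger_force: 0.0
```

```bash
cat > look.py <<'E'
from h import *
import sys
def look(n,p,yaw,cams=("wrist","scene","side"),z=0.):
    for c in cams:
        s=shot(c); L=spotter.trace(n,s)+(spotter.trace("used_1",s) if n=="cassette_yellow" else [])
        for q in L:
            if q["conf"]<.3: continue
            ys,xs=np.nonzero(q["region"]); g=onz(s,[[xs.mean(),ys.mean()]],.01)[0][:2]
            if np.hypot(*(g-p))<.09:
                r=fit([(s,q["region"])],CAS,(g[0],g[1],yaw),z,True); print(n,c,round(q["conf"],2),np.round(r[:2],4),np.degrees(r[2]).round(1),round(r[3],3)); break
E
python3 - <<'E'
from look import *
rel(); look("cassette_yellow",(.525,.26),np.radians(-14)); rel((.491,.269,.15,166),(.491,.269,.028,166))
E
```

```text
now [0.4828 0.206  0.1831] yaw 166.0 t 32.08
cassette_yellow wrist 0.62 [0.5256 0.2603] -13.7 0.841
cassette_yellow scene 0.79 [0.5251 0.2604] -14.3 0.795
cassette_yellow side 0.69 [0.524  0.2607] -13.0 0.945
now [0.4847 0.2032 0.181 ] yaw 166.0 t 32.52
rel [0.0099, 0.0654, 0.0309] [-0.0, -0.0, -0.0]
rel [0.0098, 0.0655, 0.1529] [-0.0, -0.0, -0.0]
```

{"name": "servo_tool", "arguments": {"commands": [0.01,0.04,0,0,0,0,0.045,0.01,0.065,0.03,0,0,0,0.045,0.01,0.0655,0.07,0,0,0,0.045,0.01,0.0655,0.1,0,0,0,0.045,0.01,0.0655,0.13,0,0,0,0.045,0.01,0.0655,0.15,0,0,0,0.045,0.01,0.0655,0.153,0,0,0,0.045,0.01,0.0655,0.153,0,0,0,0.045]}}

```text
time: 33.52
tool_pos: [0.4908, 0.2698, 0.0288]
ee_rot: [3.141, 0.0, 2.897]
wrist_force: [0.6, 0.3, 0.3]
width: 0.0454
finger_force: 0.0
```

{"name": "servo_tool", "arguments": {"commands": [0,0,0,0,0,0,0,0,0,0,0,0,0,0,0,0,0,0,0,0,0,0,0,0,0,0,0,0,0,0,0,0,0,0,0,0,0,0,0,0,0,0]}}

```text
time: 34.28
tool_pos: [0.4904, 0.27, 0.0288]
ee_rot: [-3.142, 0.0, 2.898]
wrist_force: [-0.1, -0.6, 3.2]
width: 0.0115
finger_force: 30.0
```

```bash
python3 - <<'E'
from h import *
d=np.array([np.cos(np.radians(-6)),np.sin(np.radians(-6))]); h=np.array([.620,-.0019])
print(robot.get_obs()["width"],robot.get_obs()["wrist_force"]); rel((*(h-d*.15),.125,174))
print(h-d*.15)
E
```

```text
0.011517252103009468 [-0.12676945 -0.56616225  3.2071471 ]
now [0.4904 0.27   0.0288] yaw 166.0 t 34.27
rel [-0.0429, -0.2533, -0.0961] [-0.0, 0.0, -8.0]
[0.47082172 0.01377927]
```

{"name": "servo_tool", "arguments": {"commands": [0,0,-0.05,0,0,0,0,0,0,-0.096,0,0,0,0,-0.01,-0.05,-0.096,0,0,-2,0,-0.018,-0.1,-0.096,0,0,-4,0,-0.027,-0.15,-0.096,0,0,-6,0,-0.035,-0.2,-0.096,0,0,-8,0,-0.043,-0.253,-0.096,0,0,-8,0,-0.043,-0.253,-0.096,0,0,-8,0,-0.043,-0.253,-0.096,0,0,-8,0,-0.043,-0.253,-0.096,0,0,-8,0]}}

```text
time: 35.52
tool_pos: [0.4709, 0.0154, 0.1242]
ee_rot: [3.141, -0.0, 3.039]
wrist_force: [0.2, 0.1, -1.0]
width: 0.0116
finger_force: 30.0
```

```bash
cat >> look.py <<'E'
def inhand(col,off=.029):
    """back edge of the held slab in tool axes, from its colour in the wrist picture"""
    W=shot("wrist"); T=W["T"]@np.linalg.inv(np.array(W["hand_eye"])); hsv=cv2.cvtColor(W["img"],cv2.COLOR_BGR2HSV)
    h=hsv[...,0].astype(int); m=(np.abs((h-dict(yellow=29,red=0,blue=112)[col]+90)%180-90)<8)&(hsv[...,1]>120)&(hsv[...,2]>60)
    n,lab,st,ce=cv2.connectedComponentsWithStats(m.astype(np.uint8))
    for i in range(1,n):
        if st[i,4]<300: continue
        mm=lab==i; xs=np.arange(st[i,0]+6,st[i,0]+st[i,2]-6); ys=np.array([np.nonzero(mm[:,x])[0].min() if mm[:,x].any() else -1 for x in xs])
        # dorsal top edge
        P=onz(W,np.c_[xs,ys-.5],T[2,3]-off+.008); Q=(P-T[:3,3])@T[:3,:3]
        k=np.polyfit(Q[:,1],Q[:,0],1); print(col,"comp",st[i].tolist(),"back x at y=0",k[1].round(4),"slope deg",np.degrees(np.arctan(k[0])).round(1),"y range",Q[[0,-1],1].round(4),"resid",np.std(Q[:,0]-np.polyval(k,Q[:,1])).round(4))
E
python3 - <<'E'
from look import *
print(robot.get_obs()["width"],robot.get_obs()["finger_force"]); inhand("yellow")
d=np.array([np.cos(np.radians(-6)),np.sin(np.radians(-6))]); h=np.array([.620,-.0019])
rel((*(h-d*.15),.042,174))
E
```

```text
0.011586281569519692 29.981275498867035
yellow comp [226, 222, 102, 65, 2525] back x at y=0 0.0149 slope deg -0.0 y range [-0.0252  0.0263] resid 0.0
yellow comp [255, 357, 44, 11, 468] back x at y=0 -0.0774 slope deg -0.1 y range [-0.0097  0.0107] resid 0.0
now [0.4709 0.0154 0.1243] yaw 174.2 t 35.58
rel [-0.0001, -0.0017, 0.0823] [0.0, -0.0, 0.2]
```

{"name": "servo_tool", "arguments": {"commands": [0,-0.0015,0.04,0,0,0.2,0,0,-0.0015,0.07,0,0,0.2,0,0,-0.0015,0.0825,0,0,0.2,0,0,-0.0015,0.0825,0,0,0.2,0,0,-0.0015,0.0825,0,0,0.2,0,0,-0.0015,0.0825,0,0,0.2,0]}}

```text
time: 36.33
tool_pos: [0.4719, 0.0126, 0.0434]
ee_rot: [-3.142, 0.003, 3.034]
wrist_force: [-0.7, -0.4, 0.1]
width: 0.0119
finger_force: 30.0
```

```bash
python3 - <<'E'
from look import *
d=np.array([np.cos(np.radians(-6)),np.sin(np.radians(-6))]); h=np.array([.620,-.0019])
print(robot.get_obs()["wrist_force"]); rel((*(h-d*.035),.0415,174))
E
```

```text
[-0.7470093  -0.3818557   0.05684931]
now [0.4719 0.0126 0.0434] yaw 173.8 t 36.33
rel [-0.1138, 0.0014, 0.0022] [-0.0, 0.2, -0.2]
```

{"name": "servo_tool", "arguments": {"commands": [-0.015,0.001,0.0015,0,0,-0.2,0,-0.03,0.001,0.0015,0,0,-0.2,0,-0.045,0.001,0.0015,0,0,-0.2,0,-0.06,0.001,0.0015,0,0,-0.2,0,-0.075,0.001,0.0015,0,0,-0.2,0,-0.085,0.001,0.0015,0,0,-0.2,0,-0.095,0.001,0.0015,0,0,-0.2,0,-0.105,0.001,0.0015,0,0,-0.2,0,-0.105,0.001,0.0015,0,0,-0.2,0]}}

```text
time: 37.45
tool_pos: [0.577, 0.0021, 0.0407]
ee_rot: [-3.142, 0.003, 3.037]
wrist_force: [1.2, -0.0, 1.7]
width: 0.0119
finger_force: 30.0
```

{"name": "servo_tool", "arguments": {"commands": [-0.004,0,0,0,0,0,0,-0.007,0,0,0,0,0,0,-0.01,0,0,0,0,0,0,-0.012,0,0,0,0,0,0,-0.012,0,0,0,0,0,0]}}

```text
time: 38.08
tool_pos: [0.5866, 0.0012, 0.0408]
ee_rot: [-3.141, -0.001, 3.037]
wrist_force: [-3.9, 0.9, 5.1]
width: 0.0119
finger_force: 30.0
```

{"name": "servo_tool", "arguments": {"commands": [-0.002,0,0,0,0,0,0,-0.003,0,0,0,0,0,0,-0.003,0,0,0,0,0,0]}}

```text
time: 38.45
tool_pos: [0.5869, 0.0013, 0.0408]
ee_rot: [-3.141, -0.007, 3.037]
wrist_force: [-11.4, 1.6, 9.5]
width: 0.0116
finger_force: 30.0
```

{"name": "servo_tool", "arguments": {"commands": [0.0035,0,0,0,0,0,0,0.0035,0,0.001,0,0,0,0.045,0.0035,0,0.001,0,0,0,0.045,0.0035,0,0.001,0,0,0,0.045,0.0035,0,0.001,0,0,0,0.045,0.0035,0,-0.05,0,0,0,0.045,0.0035,0,-0.1,0,0,0,0.045,0.04,0.05,-0.16,0,0,-4,0.045,0.08,0.11,-0.19,0,0,-5,0.045,0.11,0.17,-0.2,0,0,-5,0.045]}}

```text
time: 39.7
tool_pos: [0.5143, 0.1452, 0.2319]
ee_rot: [3.141, 0.004, 3.123]
wrist_force: [0.9, 1.1, 0.6]
width: 0.0454
finger_force: 0.0
```

{"name": "servo_tool", "arguments": {"commands": [0.02,0.06,0,0,0,0,0.045,0.03,0.12,0,0,0,0,0.045,0.03,0.17,0,0,0,0,0.045,0.03,0.17,0,0,0,0,0.045,0.03,0.17,0,0,0,0,0.045]}}

```text
time: 40.33
tool_pos: [0.4872, 0.3143, 0.2291]
ee_rot: [-3.141, -0.0, 3.125]
wrist_force: [1.3, 0.3, -0.2]
width: 0.045
finger_force: 0.0
```

```bash
python3 - <<'E'
from look import *
import pickle
look("cassette_red",(.463,.393),np.radians(-1)); rel((.4285,.394,.028,179))
W,S,D=pickle.load(open("w8.pkl","rb"))
p=lambda s,uv: np.array([uv],float)/1.4-.15
print("S ground",onz(S,p(S,(680,500)),0), "D ground",onz(D,p(D,(165,545)),0))
for z in(0,.05,.1,.15): print(z,"W corner",onz(W,p(W,(720,298)),z)[0].round(3), "W edge",onz(W,p(W,(693,490)),z)[0].round(3),"S",onz(S,p(S,(693,400)),z)[0].round(3))
W=shot("wrist"); cv2.imwrite("pics/w10.png",cv2.resize(W["img"],(784,588)))
E
```

```text
cassette_red wrist 0.59 [0.4633 0.3931] -1.5 0.966
cassette_red scene 0.92 [0.4649 0.3941] -0.4 0.91
cassette_red side 0.91 [0.4635 0.3922] -2.5 0.909
now [0.4875 0.3137 0.2297] yaw 178.9 t 40.62
rel [0.0606, 0.0792, 0.2016] [0.0, 0.0, -0.1]
S ground [[0.64538946 0.51845405 0.        ]] D ground [[0.44672753 0.51702141 0.        ]]
0 W corner [0.454 0.513 0.   ] W edge [0.687 0.531 0.   ] S [ 0.425  0.504 -0.   ]
0.05 W corner [0.441 0.475 0.05 ] W edge [0.648 0.491 0.05 ] S [0.476 0.499 0.05 ]
0.1 W corner [0.427 0.437 0.1  ] W edge [0.608 0.451 0.1  ] S [0.527 0.493 0.1  ]
0.15 W corner [0.413 0.399 0.15 ] W edge [0.569 0.411 0.15 ] S [0.578 0.488 0.15 ]
```

View pics/w10.png

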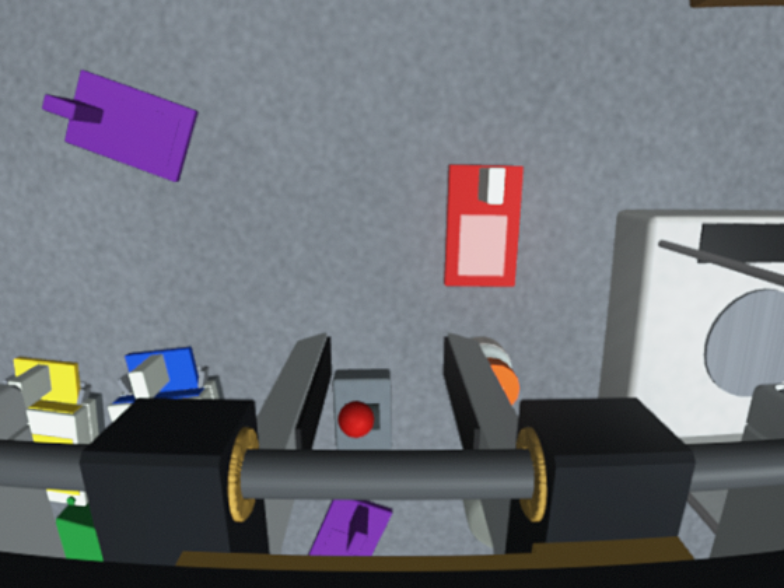

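{"name": "servo_tool", "arguments": {"commands": [0.03,0.04,0.03,0,0,0,0.045,0.06,0.079,0.07,0,0,0,0.045,0.06,0.079,0.11,0,0,0,0.045,0.06,0.079,0.15,0,0,0,0.045,0.06,0.079,0.18,0,0,0.5,0.045,0.06,0.079,0.2,0,0,0.5,0.045,0.06,0.079,0.2015,0,0,0.5,0.045,0.06,0.079,0.2015,0,0,0.5,0.045]}}

```text
time: 41.68
tool_pos: [0.4292, 0.3949, 0.0288]
ee_rot: [3.141, 0.001, 3.115]
wrist_force: [-0.0, 0.5, -0.2]
width: 0.0451
finger_force: 0.0
```

{"name": "servo_tool", "arguments": {"commands": [0,0,0,0,0,0,0,0,0,0,0,0,0,0,0,0,0,0,0,0,0,0,0,0,0,0,0,0,0,0,0,0,0,0,0,0,0,0,0,0,0,0]}}

```text
time: 42.42
tool_pos: [0.4286, 0.3946, 0.0282]
ee_rot: [-3.141, 0.0, 3.116]
wrist_force: [-0.8, -0.6, 3.5]
width: 0.0119
finger_force: 30.0
```

```bash
python3 - <<'E'
from look import *
d=np.array([np.cos(np.radians(5)),np.sin(np.radians(5))]); h=np.array([.607,-.151])
print(robot.get_obs()["width"],robot.get_obs()["wrist_force"]); rel((*(h-d*.155),.16,185))
E
```

```text
0.01190299640767675 [-0.78770981 -0.55910619  3.45280791]
now [0.4286 0.3946 0.0282] yaw 178.5 t 42.42
rel [-0.0384, -0.5583, -0.1317] [-0.0, 0.0, -6.5]
```

{"name": "servo_tool", "arguments": {"commands": [0,0,-0.05,0,0,0,0,0,0,-0.1,0,0,0,0,0,0,-0.13,0,0,0,0,-0.003,-0.04,-0.13,0,0,0,0,-0.007,-0.09,-0.13,0,0,0,0,-0.01,-0.14,-0.13,0,0,0,0,-0.014,-0.19,-0.13,0,0,0,0,-0.017,-0.24,-0.13,0,0,0,0,-0.02,-0.28,-0.13,0,0,0,0,-0.02,-0.28,-0.13,0,0,0,0]}}

```text
time: 43.68
tool_pos: [0.441, 0.1123, 0.1572]
ee_rot: [-3.141, -0.001, 3.112]
wrist_force: [-0.0, 0.4, -2.3]
width: 0.0114
finger_force: 30.0
```

{"name": "servo_tool", "arguments": {"commands": [-0.003,-0.04,0,0,0,-1,0,-0.006,-0.09,0,0,0,-2,0,-0.01,-0.14,0,0,0,-4,0,-0.013,-0.19,0,0,0,-6.5,0,-0.016,-0.24,0,0,0,-6.5,0,-0.018,-0.278,0,0,0,-6.5,0,-0.018,-0.278,0.03,0,0,-6.5,0,-0.018,-0.278,0.03,0,0,-6.5,0,-0.018,-0.278,0.03,0,0,-6.5,0]}}

```text
time: 44.8
tool_pos: [0.4526, -0.1632, 0.1282]
ee_rot: [3.141, 0.0, -3.052]
wrist_force: [0.4, -0.4, -1.3]
width: 0.012
finger_force: 30.0
```

```bash
python3 - <<'E'
from look import *
d=np.array([np.cos(np.radians(5)),np.sin(np.radians(5))]); h=np.array([.607,-.151])
print(robot.get_obs()["width"],robot.get_obs()["wrist_force"]); inhand("red"); rel((*(h-d*.155),.0415,185))
E
```

```text
0.012043709200109262 [ 0.3931008  -0.41133721 -1.27119789]
red comp [226, 221, 102, 65, 2638] back x at y=0 0.0159 slope deg -0.8 y range [-0.0252  0.0263] resid 0.0002
red comp [255, 357, 43, 10, 421] back x at y=0 -0.0775 slope deg -0.0 y range [-0.0097  0.01  ] resid 0.0
red comp [253, 390, 48, 7, 331] back x at y=0 -0.1051 slope deg -0.1 y range [-0.0115  0.0125] resid 0.0
now [ 0.4529 -0.1634  0.1288] yaw -174.9 t 44.85
rel [0.0006, -0.001, 0.0873] [-0.0, 0.1, 0.1]
```

{"name": "servo_tool", "arguments": {"commands": [0,-0.001,0.04,0,0,-0.4,0,0,-0.001,0.075,0,0,-0.4,0,0,-0.001,0.0875,0,0,-0.4,0,0,-0.001,0.0875,0,0,-0.4,0,0,-0.001,0.0875,0,0,-0.4,0,0,-0.001,0.0875,0,0,-0.4,0]}}

```text
time: 45.6
tool_pos: [0.4534, -0.1656, 0.0421]
ee_rot: [-3.14, 0.003, -3.047]
wrist_force: [-1.2, 0.1, -1.9]
width: 0.0123
finger_force: 30.0
```

```bash
python3 - <<'E'
from look import *
d=np.array([np.cos(np.radians(5)),np.sin(np.radians(5))]); h=np.array([.607,-.151])
print(robot.get_obs()["wrist_force"]); rel((*(h-d*.035),.0415,185))
E
```

```text
[-1.23582871  0.07435247 -1.91843905]
now [ 0.4534 -0.1656  0.0421] yaw -174.6 t 45.6
rel [-0.1193, 0.0003, 0.001] [-0.1, 0.2, 0.4]
```

{"name": "servo_tool", "arguments": {"commands": [-0.02,0,0,0,0,0,0,-0.035,0,0.0005,0,0,0,0,-0.05,0,0.0005,0,0,0,0,-0.065,0,0.0005,0,0,0,0,-0.08,0,0.0005,0,0,0,0,-0.09,0,0.0005,0,0,0,0,-0.1,0,0.0005,0,0,0,0,-0.108,0,0.0005,0,0,0,0,-0.108,0,0.0005,0,0,0,0]}}

```text
time: 46.72
tool_pos: [0.5609, -0.1554, 0.0402]
ee_rot: [-3.14, 0.002, -3.047]
wrist_force: [-0.4, -3.6, 0.9]
width: 0.0119
finger_force: 30.0
```

{"name": "servo_tool", "arguments": {"commands": [-0.004,0,0,0,0,0,0,-0.008,0,0,0,0,0,0,-0.011,0,0,0,0,0,0,-0.014,0,0,0,0,0,0,-0.014,0,0,0,0,0,0]}}

```text
time: 47.35
tool_pos: [0.5721, -0.1543, 0.0402]
ee_rot: [-3.141, -0.003, -3.048]
wrist_force: [-6.3, -3.6, 4.5]
width: 0.0123
finger_force: 30.0
```

{"name": "servo_tool", "arguments": {"commands": [-0.002,0,0,0,0,0,0,-0.003,0,0,0,0,0,0,-0.003,0,0,0,0,0,0]}}

```text
time: 47.72
tool_pos: [0.5723, -0.1542, 0.0402]
ee_rot: [-3.141, -0.01, -3.048]
wrist_force: [-13.0, -4.5, 9.0]
width: 0.0117
finger_force: 30.0
```

{"name": "servo_tool", "arguments": {"commands": [0.0035,0,0,0,0,0,0,0.0035,0,0.001,0,0,0,0.045,0.0035,0,0.001,0,0,0,0.045,0.0035,0,0.001,0,0,0,0.045,0.0035,0,0.001,0,0,0,0.045,0.0035,0,-0.05,0,0,0,0.045,0.0035,0,-0.1,0,0,0,0.045,0.04,0.04,-0.16,0,0,5,0.045,0.08,0.1,-0.21,0,0,5,0.045,0.12,0.14,-0.25,0,0,5,0.045]}}

```text
time: 48.98
tool_pos: [0.4723, -0.0516, 0.2622]
ee_rot: [3.141, 0.001, -3.134]
wrist_force: [0.5, -0.5, 0.1]
width: 0.045
finger_force: 0.0
```

{"name": "servo_tool", "arguments": {"commands": [0,0,0,0,0,0,0.045,0,0,0,0,0,0,0.045,0,0,0,0,0,0,0.045]}}

```text
time: 49.35
tool_pos: [0.4731, -0.0533, 0.2585]
ee_rot: [3.141, -0.004, -3.135]
wrist_force: [0.1, -0.5, -0.0]
width: 0.045
finger_force: 0.0
```

```bash
python3 - <<'E'
from look import *
import pickle
rel()
W=shot("wrist"); S=shot("scene"); D=shot("side"); pickle.dump((W,S,D),open("w11.pkl","wb"))
for n in("cassette_blue","cassette_yellow","cassette_red","used_1","basket","lever"):
    for s,k in((W,"W"),(S,"S"),(D,"D")):
        for q in spotter.trace(n,s):
            if q["conf"]>.3:
                ys,xs=np.nonzero(q["region"]); print(n,k,round(q["conf"],2),onz(s,[[xs.mean(),ys.mean()]],.02)[0][:2].round(3),len(xs))
# back edge of each coloured slab in W
hsv=cv2.cvtColor(W["img"],cv2.COLOR_BGR2HSV); h=hsv[...,0].astype(int)
for c,hue in(("red",0),("yellow",29),("blue",112)):
    m=(np.abs((h-hue+90)%180-90)<9)&(hsv[...,1]>110)&(hsv[...,2]>50)
    n,lab,st,ce=cv2.connectedComponentsWithStats(m.astype(np.uint8))
    for i in range(1,n):
        if st[i,4]<200: continue
        mm=lab==i; xs=np.arange(st[i,0]+5,st[i,0]+st[i,2]-5); ys=np.array([np.nonzero(mm[:,x])[0].min() for x in xs])
        P=onz(W,np.c_[xs,ys-.5],.02); k=np.polyfit(P[:,1],P[:,0],1); a=-np.arctan(k[0]); md=P[:,:2].mean(0)
        print(c,st[i].tolist(),"edge mid",md.round(4),"yaw",np.degrees(a).round(1),"origin",(md+.05*np.array([np.cos(a),np.sin(a)])).round(4),np.std(P[:,0]-np.polyval(k,P[:,1])).round(4))
E
```

```text
now [ 0.4731 -0.0533  0.2585] yaw -179.6 t 49.35
cassette_blue W 0.6 [0.583 0.114] 1305
cassette_blue S 0.48 [0.564 0.111] 152
cassette_blue D 0.62 [0.584 0.112] 289
cassette_blue D 0.53 [ 0.404 -0.341] 395
cassette_yellow W 0.88 [ 0.591 -0.013] 775
cassette_yellow W 0.44 [ 0.636 -0.02 ] 1682
cassette_yellow S 0.58 [ 0.573 -0.004] 148
cassette_yellow D 0.74 [ 0.595 -0.   ] 257
cassette_yellow D 0.33 [ 0.295 -0.346] 155
cassette_red W 0.63 [ 0.575 -0.164] 817
cassette_red W 0.6 [ 0.621 -0.15 ] 785
cassette_red W 0.32 [ 0.603 -0.372] 4847
cassette_red S 0.42 [ 0.555 -0.162] 137
cassette_red D 0.61 [0.652 0.264] 127
cassette_red D 0.53 [ 0.58  -0.158] 169
used_1 W 0.97 [0.376 0.101] 4290
used_1 W 0.81 [ 0.411 -0.337] 3992
used_1 W 0.65 [ 0.419 -0.272] 4019
used_1 W 0.58 [0.753 0.285] 755
used_1 S 0.93 [ 0.421 -0.338] 500
used_1 S 0.86 [ 0.428 -0.273] 507
used_1 S 0.8 [0.784 0.272] 1322
used_1 D 0.87 [0.365 0.115] 843
used_1 D 0.7 [ 0.403 -0.342] 343
used_1 D 0.69 [ 0.412 -0.275] 414
used_1 D 0.61 [0.755 0.275] 536
used_1 D 0.36 [ 0.646 -0.149] 817
basket W 0.89 [ 0.603 -0.373] 4741
bask
[... 400 characters left out ...]
-0.342] 0.0009
yellow [287, 256, 31, 36, 717] edge mid [ 0.574  -0.0191] yaw 39.7 origin [0.6125 0.0128] 0.0086
yellow [162, 305, 23, 68, 712] edge mid [ 0.6468 -0.1914] yaw 42.7 origin [ 0.6835 -0.1575] 0.0032
yellow [283, 307, 49, 15, 595] edge mid [ 0.6455 -0.0104] yaw -6.7 origin [ 0.6951 -0.0162] 0.0004
yellow [369, 306, 22, 67, 641] edge mid [0.6451 0.0881] yaw -42.5 origin [0.682  0.0543] 0.0025
yellow [126, 383, 368, 25, 3462] edge mid [ 7.916e-01 -7.000e-04] yaw 2.1 origin [0.8415 0.0011] 0.0044
blue [0, 237, 78, 81, 4745] edge mid [ 0.5561 -0.3679] yaw -9.2 origin [ 0.6055 -0.3759] 0.0004
blue [377, 249, 62, 37, 1126] edge mid [0.567  0.1179] yaw -18.8 origin [0.6143 0.1018] 0.0106
```

```bash
python3 - <<'E'
from look import *
import pickle
W,S,D=pickle.load(open("w11.pkl","rb"))
for c,h,yaw in(("red",(.6065,-.151),5),("yellow",(.6205,-.0019),-6),("blue",(.612,.1174),6)):
    s=W; best=None
    hsv=cv2.cvtColor(s["img"],cv2.COLOR_BGR2HSV); hh=hsv[...,0].astype(int)
    m=(np.abs((hh-dict(red=0,yellow=29,blue=112)[c]+90)%180-90)<9)&(hsv[...,1]>110)&(hsv[...,2]>50)
    # slab part left of fin and right of fin: topmost coloured pixel along projected lines parallel to dock x
    a=np.radians(yaw); d=np.array([np.cos(a),np.sin(a)]); n=np.array([-d[1],d[0]]); R=[]
    for y in np.linspace(-.026,.026,27):
        xs=np.arange(-.075,-.02,.0005); P=np.c_[np.array(h)+xs[:,None]*d+y*n,np.full(len(xs),.02)]
        q=proj(s,P).round().astype(int); k=np.nonzero(m[q[:,1],q[:,0]])[0]
        R.append(xs[k[0]] if len(k) else np.nan)
    print(c,(np.array(R)*1000).round(0).tolist())
o=np.array([[356,419]])/1.4-.15
W2=shot("wrist"); S2=shot("scene")
for q in spotter.trace("lever",S2)[:1]:
    ys,xs=np.nonzero(q["region"]); print("lever box",q["box"])
hsv=cv2.cvtColor(S2["img"],cv2.COLOR_BGR2HSV); m=((hsv[...,0]<6)|(hsv[...,0]>174))&(hsv[...,1]>120)
uvS=proj(S2,[.586,.29,.091])[0]; yy,xx=np.nonzero(m); k=np.hypot(xx-uvS[0],yy-uvS[1])<12; us=[xx[k].mean(),yy[k].mean()]; print(uvS,us,k.sum(),onz(S2,[us],.091))
rel((.552,.29,.20,180))
E
```

```text
red [-50.0, -50.0, -51.0, -51.0, -50.0, -50.0, -50.0, -50.0, -50.0, -50.0, -50.0, -49.0, -51.0, -50.0, -50.0, -50.0, -50.0, -50.0, -50.0, -50.0, -49.0, -51.0, -50.0, nan, nan, nan, nan]
yellow [-49.0, -49.0, -48.0, -48.0, -49.0, -49.0, -49.0, -49.0, -48.0, -48.0, -49.0, -49.0, nan, nan, nan, nan, nan, nan, nan, nan, nan, nan, nan, nan, nan, nan, nan]
blue [-49.0, -50.0, -50.0, -50.0, -49.0, -49.0, -50.0, -50.0, -50.0, -50.0, -50.0, -49.0, -51.0, -50.0, -50.0, -50.0, -50.0, -49.0, -49.0, -50.0, -50.0, -50.0, -50.0, -50.0, -49.0, -50.0, -50.0]
lever box [391.7, 271.0, 9.6, 34.0]
[398.24576218 276.76259709] [np.float64(398.51724137931035), np.float64(276.57471264367814)] 87 [[0.5851753  0.29039125 0.091     ]]
now [ 0.4731 -0.0528  0.2608] yaw -179.6 t 50.55
rel [-0.0814, 0.3422, 0.0607] [-0.0, 0.0, 0.4]
```

{"name": "servo_tool", "arguments": {"commands": [-0.02,0.06,0,0,0,0.4,0,-0.03,0.12,0,0,0,0.4,0,-0.045,0.18,0,0,0,0.4,0,-0.06,0.24,0,0,0,0.4,0,-0.075,0.3,0.03,0,0,0.4,0,-0.08,0.342,0.06,0,0,0.4,0,-0.08,0.342,0.06,0,0,0.4,0,-0.08,0.342,0.1,0,0,0.4,0,-0.08,0.342,0.1,0,0,0.4,0,-0.08,0.342,0.1,0,0,0.4,0]}}

```text
time: 51.8
tool_pos: [0.5514, 0.2891, 0.1627]
ee_rot: [3.141, 0.002, 3.141]
wrist_force: [0.3, -1.0, -0.6]
width: 0.0005
finger_force: 0.0
```

```bash
python3 - <<'E'
from look import *
print(robot.get_obs()["width"],robot.get_obs()["wrist_force"]); rel((.552,.29,.075,180),(.635,.29,.075,180))
E
```

```text
0.0005232440529962983 [ 0.31857219 -1.0439625  -0.60056969]
now [0.5514 0.2891 0.1627] yaw 180.0 t 51.8
rel [-0.0004, 0.0008, 0.0877] [0.0, 0.1, -0.0]
rel [-0.0834, 0.0009, 0.0879] [0.0, 0.1, -0.0]
```

{"name": "servo_tool", "arguments": {"commands": [0,0.001,0.05,0,0,0,0,0,0.001,0.087,0,0,0,0,0,0.001,0.087,0,0,0,0,-0.02,0.001,0.087,0,0,0,0,-0.035,0.001,0.087,0,0,0,0,-0.05,0.001,0.087,0,0,0,0,-0.06,0.001,0.087,0,0,0,0,-0.07,0.001,0.087,0,0,0,0,-0.076,0.001,0.087,0,0,0,0,-0.076,0.001,0.087,0,0,0,0]}}

```text
time: 53.05
tool_pos: [0.6271, 0.2907, 0.0737]
ee_rot: [-3.141, 0.0, -3.141]
wrist_force: [1.2, -0.2, 0.2]
width: 0.0002
finger_force: 0.0
```

{"name": "servo_tool", "arguments": {"commands": [-0.004,0,0,0,0,0,0,-0.008,0,0,0,0,0,0,-0.011,0,0,0,0,0,0,-0.011,0,0,0,0,0,0]}}

```text
time: 53.55
tool_pos: [0.6327, 0.2908, 0.0727]
ee_rot: [-3.14, -0.012, -3.14]
wrist_force: [-11.1, -1.0, 4.0]
width: 0.0004
finger_force: 6.1
```

```bash
cat > lev.py <<'E'
from look import *
print(robot.get_obs()["wrist_force"]); rel()
s=[shot("scene"),shot("side")]; U=[]
for S2 in s:
    hsv=cv2.cvtColor(S2["img"],cv2.COLOR_BGR2HSV); m=((hsv[...,0]<7)|(hsv[...,0]>173))&(hsv[...,1]>110)
    uv=proj(S2,[.655,.29,.091])[0]; yy,xx=np.nonzero(m); k=np.hypot(xx-uv[0],yy-uv[1])<22; U.append([xx[k].mean(),yy[k].mean()]); print(uv,U[-1],k.sum())
print(tri(s[0],U[0],s[1],U[1]))
E
python3 lev.py
```

```text
[-11.1177559   -0.96838505   4.04896905]
now [0.6327 0.2908 0.0727] yaw -179.9 t 53.55
[389.02320198 298.01730557] [np.float64(388.6238532110092), np.float64(300.29357798165137)] 109
[151.86809278 254.21829727] [np.float64(147.16666666666666), np.float64(253.33333333333334)] 6
(array([0.66430729, 0.29444968, 0.09307492]), np.float64(0.006054308106402055))
```

{"name": "servo_tool", "arguments": {"commands": [-0.003,0,0,0,0,0,0,-0.005,0,0,0,0,0,0,-0.005,0,0,0,0,0,0,0.02,0,0,0,0,0,0,0.06,0,0,0,0,0,0,0.09,0,-0.04,0,0,0,0,0.1,0,-0.1,0,0,0,0,0.1,0,-0.14,0,0,0,0,0.1,0,-0.14,0,0,0,0,0.1,0,-0.14,0,0,0,0]}}

```text
time: 54.9
tool_pos: [0.5375, 0.2907, 0.2125]
ee_rot: [-3.141, -0.001, -3.141]
wrist_force: [0.5, -0.0, -0.9]
width: 0.0008
finger_force: 0.0
```

```bash
python3 lev.py; python3 - <<'E'
from look import *
S=shot("scene"); D=shot("side")
for n in("cassette_blue","cassette_yellow","cassette_red","used_1","basket"):
    for s,k in((S,"S"),(D,"D")):
        for q in spotter.trace(n,s):
            if q["conf"]>.4:
                ys,xs=np.nonzero(q["region"]); print(n,k,round(q["conf"],2),onz(s,[[xs.mean(),ys.mean()]],.02)[0][:2].round(3),len(xs))
E
```

```text
[ 0.53853856 -0.0464577  -0.89121487]
now [0.5375 0.2907 0.2125] yaw -180.0 t 54.9
[389.02320198 298.01730557] [np.float64(388.4672897196262), np.float64(300.29906542056074)] 107
[151.86809278 254.21829727] [np.float64(150.75471698113208), np.float64(252.54716981132074)] 53
(array([0.66173252, 0.2899938 , 0.09148562]), np.float64(0.001875559117943769))
cassette_blue S 0.5 [0.559 0.109] 127
cassette_blue D 0.61 [0.584 0.114] 270
cassette_blue D 0.6 [ 0.404 -0.34 ] 361
cassette_yellow S 0.47 [ 0.574 -0.001] 183
cassette_yellow D 0.6 [ 0.593 -0.001] 268
cassette_red D 0.79 [ 0.578 -0.157] 230
cassette_red D 0.73 [0.591 0.391] 631
used_1 S 0.9 [ 0.426 -0.272] 491
used_1 S 0.82 [0.39  0.109] 647
used_1 S 0.76 [0.784 0.271] 1300
used_1 S 0.71 [ 0.419 -0.338] 455
used_1 D 0.98 [0.365 0.116] 867
used_1 D 0.86 [ 0.412 -0.276] 410
used_1 D 0.72 [ 0.404 -0.341] 415
used_1 D 0.66 [ 0.593 -0.001] 194
used_1 D 0.62 [ 0.407 -0.314] 1493
basket S 0.92 [ 0.536 -0.424] 2103
basket D 0.96 [ 0.645 -0.442] 1241
```

```bash
python3 -c "
from bench import close_job
print(close_job())"
```

```text
the job is handed in; nothing more can be done
None
```

I handed the job in: the basket hangs on both prongs, both used cassettes lie in the tray, and the blue, yellow and red cassettes are home in their docks. I pushed the lever fully over last. The final camera checks agree with all of this, but the hand-in returned no verdict.

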